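# Load primed door handles on the drying carrier and switch the lamp on

### The job

Lower the loose parts carrier over the two locating pins of the infrared dryer so that it sits flush on the plinth, then take every grey primed door handle out of the crate and lay it across the carrier's two rails: grip side up, lying level on both rails, square to them and roughly centred, with at least a centimetre of air between neighbours. Only when all of them are lying there, push the red lamp switch lever fully over to on. Leave the red handle and the sanding blocks in the crate, and do not disturb the paint tin or the mixing cup on the scale.

Things in the scene. Friction and masses are not known exactly. Their poses are not given: they have to be found in the camera images.
- dryer: fixed infrared dryer; origin on the bench under the middle of its plinth. Grey base plate 300 (x) x 345 (y, -80 to +265) x 12 mm; on it an aluminium plinth 270 (x) x 130 (y), top 30 mm above the bench, with two pins. A blue lamp cassette 250 wide, top 200 mm above the bench, stands upright, its front face at y = +200. Switch pod at x = +150, y = -165, top 55 mm above the bench
- seat (a point): centre of the plinth's top, 30 mm above the bench; axes as the dryer's. The two upright steel pins stand at x = -80 and +80, y = 0 mm from here: 12 mm diameter, 26 mm tall above the plinth, the upper 10 mm tapered to a 5 mm tip
- lamp_switch (a joint): lamp switch lever, rad: 0 = off, leaning towards the dryer's -x; 1.0 = on, its stop, leaning towards the dryer's +x; moves in the dryer's x-z plane, light (about 1 N at the tip), and stays where it is left
- lamp_switch_tip (a point): the end of the red lamp switch lever, 80 mm from its pivot; the pivot lies at x = +150, y = -165 mm of the dryer, 52 mm above the bench
- carrier: loose steel carrier, 0.8 kg; origin at centre of underside. Base plate 272 (x) x 120 (y) x 8 mm, two 15 mm through holes at x = -80, +80, y = 0; fits the pins either way round. Rails along x at y = -50 and +50: 14 wide, 258 long, black pads, tops 90 up; end posts at x = -129, +129, 105 high. Lift by the yellow bar along x at y = 0: 12 thick, 60 to 76 mm up, 37 mm free to each rail
- crate: fixed shallow blue crate 290 (x) x 400 (y) x 40 mm high, walls and floor 5 mm; origin at the centre of its underside. It holds the handles (roughly along its x) and the clutter, all single layer
- handle0: grey primed door handle, 160 g: flange 200 long (x) x 42 wide (y) x 10 mm thick with rounded ends, flat underside; on it, along its middle, a straight raised grip 140 long x 16 wide (y), top 34 mm above the underside. Origin at the centre of the underside, z up through the grip. Starts flat in the crate, grip up. Three or four of handle0..3 are there, the rest are absent (None)
- handle1: grey primed door handle, 160 g: flange 200 long (x) x 42 wide (y) x 10 mm thick with rounded ends, flat underside; on it, along its middle, a straight raised grip 140 long x 16 wide (y), top 34 mm above the underside. Origin at the centre of the underside, z up through the grip. Starts flat in the crate, grip up. Three or four of handle0..3 are there, the rest are absent (None)
- handle2: grey primed door handle, 160 g: flange 200 long (x) x 42 wide (y) x 10 mm thick with rounded ends, flat underside; on it, along its middle, a straight raised grip 140 long x 16 wide (y), top 34 mm above the underside. Origin at the centre of the underside, z up through the grip. Starts flat in the crate, grip up. Three or four of handle0..3 are there, the rest are absent (None)
- handle3: grey primed door handle, 160 g: flange 200 long (x) x 42 wide (y) x 10 mm thick with rounded ends, flat underside; on it, along its middle, a straight raised grip 140 long x 16 wide (y), top 34 mm above the underside. Origin at the centre of the underside, z up through the grip. Starts flat in the crate, grip up. Three or four of handle0..3 are there, the rest are absent (None)
- red_handle: finished glossy red door handle of the same shape and size; stays in the crate
- sanding_block: black rubber sanding block 34 x 120 x 30 mm, in the crate; origin at the centre of its underside
- brush_block: wooden sanding block with a yellow grip, 30 x 90 x 34 mm, in the crate; origin at the centre of its underside
- tin: 1 litre paint tin with a blue agitator lid, 112 mm diameter, 176 high, standing on the bench; origin at the centre of its underside; do not disturb
- cup: white mixing cup, 90 mm diameter, 110 high, on the pan of the grey mixing scale (pan 62 mm above the bench); do not disturb
Things that resemble listed ones, but are neither listed nor needed, are in the scene too. Leave any turquoise look-alike of the handle1 alone.

How it is judged:
By the outcome, as a careful person would: the job done as asked, in the order asked, and still so for the second after the job is handed in, with the robot touching nothing.
Of handle0, handle1, handle2, handle3 only 3 to 4 are there at a start; the rules pass over those that are not, and their reading is None.
At some moment in a run one of handle0, handle1, handle2, handle3 may be knocked a few centimetres aside while the robot is not near it.
Once in a run the grip may slacken for a moment while it holds something.
It also fails if it takes over 210 s, if anything falls off the work surface, if the arm or the gripper's body presses on something with over 40 N, if the wrist force passes 120 N, or if a joint passes its speed limit or range.

### The arm

A 7-joint arm with a two-finger parallel gripper is mounted at the origin on the work surface. World frame = base frame: x ahead of the robot, y to its left, z up, the work surface at z = 0. Lengths are in mm, angles in rad, forces in N, time in s.
With the tool pointing down it reaches from about 400 to 875 mm from the base axis. Payload 4.4 kg.
Tool frame: the origin (TCP) lies on the centre line of the jaws, within the pads' length; the fingertips stand 14 mm ahead of it and the grasp point (between the pads) lies 5 mm behind it (tips_ahead is the distance from the TCP to the fingertips, in mm); z points along the fingers, y is the line along which they close (so a half turn about z gives the same grasp; the last joint's range is limited). The gripper opens to 85 mm and grips with 20 to 120 N. Pads are 22 mm wide; open, the fingers measure 114 mm over their backs; the gripper's body (76 mm by 85 mm) begins 54 mm behind the grasp point. The pads swing forward as they close: fully open they stand 13 mm farther back than shut.
Start: joints at [-1.203, 0.628, 0.038, 1.517, -0.027, 0.996, -0.02], TCP at [273.189, 589.818, 245.313] pointing down, gripper open.
Joint ranges: [-3.06, 3.06], [-0.37, 2.12], [-1.25, 1.32], [0.18, 2.47], [-1.1, 4.24], [0.23, 1.98], [-2.94, 2.94]. Speed limits (rad/s): [2.57, 2.57, 3.14, 3.14, 3.14, 3.14, 3.14].

### API

Orientations are given as [roll, pitch, yaw] about the fixed x, y, z axes, in that order (R = Rz(yaw) Ry(pitch) Rx(roll)).
In Python, from cell import * gives the robot as it stands.
- The arm moves only by the tool move_arm, never from a script. Its argument "rows" is text: rows parted by semicolons, each of 7 numbers parted by spaces: the shift along the tool's x, y, z scaled (see below), then the turn, a rotation vector about the tool's x, y, z scaled (see below), then the closure, from -1 (fully open) to 1 (shut). A call has 1 to 12 rows; each row is the pose to reach, as a shift and turn from the pose commanded when the call began, along the tool's axes at that moment; what a row does not reach only later rows make up. The controller multiplies each number of a shift by 0.3 m and each number of a turn by pi/2 rad. A row lasts 1/12 s, in which the tool goes at most 41.7 mm and 7.16 degrees, less where a joint would pass 70% of its speed; a pose out of reach is approached as far as the arm can. A call with a number of a shift or a turn outside -1 to 1 is refused whole. A call with a gripper value outside its range is refused whole. The fingers move at their own pace and stop on an object; the grip force is fixed at half the most. Time passes only in rows, so rows that repeat a pose let the fingers close. It gives the time, the measured TCP pose, the force, the opening and the grip force at its end, in the units of the state.
- read_state(): the state, without advancing time (a new reading comes with each control period).
- get_image(name): name is "side" or "top" or "wrist"; returns a dict with "img" (420x560x3 uint8, red, green, blue), "vfov" (degrees; the focal length in pixels is half the picture's height over the tangent of half this angle, whatever the lens; pixels are square), "cx", "cy" (the principal point, pixels), "extrinsics" (4x4, takes a point from camera to world coordinates); the wrist camera has in their place "T_tool_cam" (4x4, takes a point from camera to tool coordinates, whose origin is the TCP and whose axes are the flange's). Camera axes: x right, y up, looking along -z (the intrinsics and any distortion apply to the point x, -y, -z); pixel columns grow to the right and rows downward; lengths in mm; the calibration is good to about 2 mm. A picture is of the moment at which its call begins: read the wrist's pose just before it. There is no depth.
- finish_job(): hands the job in; it is judged then, once.
The state is a dict: "clock": time; "qpos": joint angles; "qd": joint speeds; "tau": joint torques, N m; "eef_pos": TCP position; "tool_rot": TCP orientation; "force": force on the tool from outside, world axes, zero at the start; "torque": the same for the moment, N m; "width": finger opening in mm; "gripper_force": force on a finger pad.
Only numpy, scipy, OpenCV 4.12 (cv2) and the standard library are available. Lean on these libraries where they do the work, as an engineer would, in place of code of your own. Each camera call takes 0.05 s, during which the arm holds its last target. There are 200 camera calls.

## Working session

There is one attempt and no reset: what is moved stays moved. The work goes in short steps, Python scripts to look and compute and a tool call to move; the robot and the scene stay as the last step left them, time stands still between calls to the robot, and variables do not carry over. Pictures are saved under pics/ and viewed, at most 17 in all, crops included, and the job is handed in when it is done.

Besides the shell and the picture viewer there is one more tool, called after ">>>" as name(argument=value, ...) on one line, values as JSON. move_arm: Moves the arm, as the interface text tells. Its arguments: {"type":"object","properties":{"rows":{"type":"string"}},"required":["rows"]}

```bash
ls; mkdir -p pics; python3 - <<'E'
from cell import *
import cv2,pickle
s=read_state();print(s)
d={}
for n in ["top","side","wrist"]:
    g=get_image(n);d[n]=g;cv2.imwrite(f"pics/{n}0.png",g["img"][:,:,::-1])
    print(n,g["vfov"],g["cx"],g["cy"],g.get("extrinsics",g.get("T_tool_cam")),[k for k in g])
pickle.dump(d,open("d0.pkl","wb"))
E
```

```text
pics
{'clock': 0.0, 'qpos': array([-1.20278039,  0.6293383 ,  0.03843654,  1.51836864, -0.02700397,
        0.99630309, -0.0199945 ]), 'qd': array([-9.53994960e-04,  3.61785944e-04, -2.63798666e-05,  2.65991783e-04,
       -1.84988431e-03,  2.43805131e-03,  1.78192333e-04]), 'tau': array([-3.06420116e-04, -5.63412058e+01,  1.22580808e+00, -1.93452877e+01,
        1.09119981e-02,  1.03437810e-02, -3.10578025e-05]), 'eef_pos': array([272.93596284, 589.25904499, 244.39383508]), 'tool_rot': array([-3.13969315e+00,  1.82367840e-05,  2.70778443e+00]), 'force': array([0.27921554, 0.22626521, 0.05647594]), 'torque': array([ 0.00549359, -0.01650379, -0.03814461]), 'gripper_force': 0.0, 'width': 85.54777264838842}
top 43.77552758842723 279.74994685161107 201.4249143225185 [[-1.54672934e-02  9.79601416e-01 -2.00354256e-01  2.08506588e+02]
 [-9.99877683e-01 -1.56184581e-02  8.26225461e-04 -6.06063291e+01]
 [-2.31985293e-03  2.00342529e-01  9.79723170e-01  1.48425123e+03]
 [ 0.00000000e+00  0.00000000e+00  0.00000000e+00  1.00000000e+00]] ['img', 'vfov', 'cx', 'cy', 'extrinsics']
side 46.947401180305164 272.65319296770167 220.75793180395686 [[ 7.18964566e-01  3.98607142e-01 -5.69387653e-01 -2.36072113e+02]
 [-6.94986800e-01  4.23045709e-01 -5.81399755e-01 -8.13348515e+02]
 [ 9.12690839e-03  8.13722726e-01  5.81181577e-01  8.48079329e+02]
 [ 0.00000000e+00  0.00000000e+00  0.00000000e+00  1.00000000e+00]] ['img', 'vfov', 'cx', 'cy', 'extrinsics']
wrist 63.291791339909445 277.7376066846674 216.43628923793057 [[-5.12434644e-04  9.59413742e-01  2.82001789e-01  7.19076673e+01]
 [ 9.99999862e-01  4.57825351e-04  2.59539630e-04 -3.44542051e-01]
 [ 1.19898319e-04  2.82001883e-01 -9.59413844e-01 -1.28121314e+02]
 [ 0.00000000e+00  0.00000000e+00  0.00000000e+00  1.00000000e+00]] ['img', 'vfov', 'cx', 'cy', 'T_tool_cam']
```

View pics/top0.png

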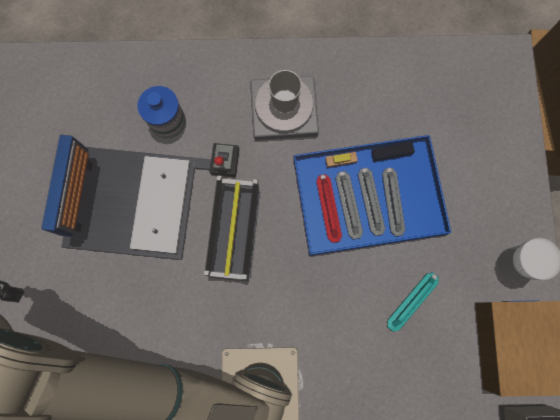

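View pics/side0.png

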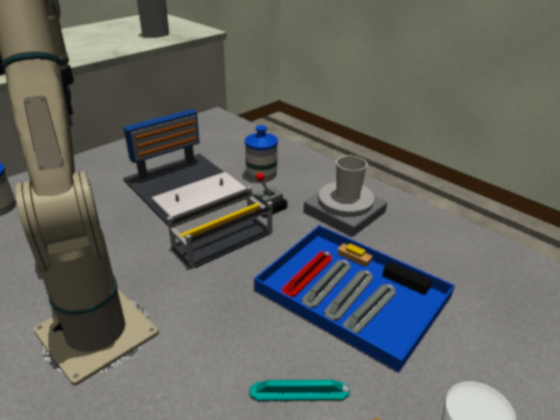

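```bash
cat > h.py <<'E'
from cell import *
import cv2,numpy as np
from scipy.spatial.transform import Rotation as R
def tool_T(s):
    T=np.eye(4);T[:3,:3]=R.from_euler('xyz',s["tool_rot"]).as_matrix();T[:3,3]=s["eef_pos"];return T
def cam(n):
    s=read_state();g=get_image(n)
    g["E"]=g["extrinsics"] if n!="wrist" else tool_T(s)@g["T_tool_cam"]
    return g
def E_of(g,s=None): return g["E"]
def f(g): return g["img"].shape[0]/2/np.tan(np.radians(g["vfov"]/2))
def ray(g,uv):
    uv=np.atleast_2d(uv).astype(float)
    d=np.c_[(uv[:,0]-g["cx"])/f(g),-(uv[:,1]-g["cy"])/f(g),-np.ones(len(uv))]
    return g["E"][:3,3],d@g["E"][:3,:3].T
def onz(g,uv,z):
    o,d=ray(g,uv);return o+d*((z-o[2])/d[:,2])[:,None]
def proj(g,P):
    q=(np.atleast_2d(P)-g["E"][:3,3])@g["E"][:3,:3]
    return np.c_[g["cx"]-f(g)*q[:,0]/q[:,2],g["cy"]+f(g)*q[:,1]/q[:,2]]
def hsv(g): return cv2.cvtColor(g["img"],cv2.COLOR_RGB2HSV)
def blobs(m,amin):
    c,_=cv2.findContours(m.astype(np.uint8),cv2.RETR_EXTERNAL,cv2.CHAIN_APPROX_NONE)
    return [k[:,0,:] for k in c if cv2.contourArea(k)>amin]
def rect(P):  # centre, long, short, yaw of long side (mod pi)
    (c,(w,h),a)=cv2.minAreaRect(np.float32(P[:,:2]))
    if w<h: w,h,a=h,w,a+90
    return np.round([*c,w,h,(np.radians(a)+np.pi/2)%np.pi-np.pi/2],3)
def plan(p,yaw):
    s=read_state();T=tool_T(s);Rt=R.from_euler('xyz',[np.pi,0,yaw])
    d=(np.array(p)-T[:3,3])@T[:3,:3]/300
    r=(R.from_matrix(T[:3,:3]).inv()*Rt).as_rotvec()/(np.pi/2)
    print("move",np.round(d,4),np.round(r,4),"rows~",np.linalg.norm(d)*300/41.7,np.linalg.norm(r)*90/7.16)
E
python3 - <<'E'
from h import *
import pickle
d=pickle.load(open("d0.pkl","rb"))
for n in ["top","side"]:
    g=d[n];g["E"]=g["extrinsics"];H=hsv(g);h,s,v=[H[...,i].astype(int) for i in range(3)]
    print(n)
    for name,m,a,z in [("yellow",(h>22)&(h<35)&(s>150)&(v>100),40,76),("plinth",(s<40)&(v>185),300,30),("red",((h<5)|(h>174))&(s>150)&(v>90),8,34),("crate",(h>105)&(h<122)&(s>170)&(v>60),900,40)]:
        for b in blobs(m,a): print(name,b.mean(0).round(),rect(onz(g,b,z)))
g=d["top"]
G=cv2.cvtColor(g["img"],cv2.COLOR_RGB2GRAY)
H=hsv(g);m=np.zeros(G.shape,bool);m[165:245,315:415]=1
m&=(H[...,1]<60)
for b in blobs(m,100): print("grey",b.mean(0).round(),rect(onz(g,b,10)))
im=cv2.resize(g["img"][130:300,20:280],None,fx=3,fy=3,interpolation=cv2.INTER_CUBIC)
cv2.imwrite("pics/crop1.png",im[:,:,::-1])
E
```

```text
top
yellow [232. 228.] [ 4.25575e+02  6.91710e+01  2.51763e+02  1.04250e+01 -1.14000e-01]
yellow [341. 158.] [ 619.353 -236.439   44.929   18.414   -1.44 ]
red [328. 207.] [ 4.83978e+02 -1.99079e+02  1.92226e+02  3.74680e+01  1.58000e-01]
red [218. 160.] [6.2818e+02 1.1262e+02 2.1041e+01 2.0164e+01 7.0000e-03]
side
yellow [355. 249.] [ 587.609 -273.351   48.423   26.512   -1.42 ]
yellow [219. 219.] [ 4.24212e+02  6.27970e+01  2.54380e+02  2.01330e+01 -1.03000e-01]
plinth [478. 405.] [ 437.062 -690.657  122.045   78.289   -0.763]
plinth [199. 193.] [ 5.05723e+02  2.73779e+02  2.64150e+02  1.20825e+02 -1.24000e-01]
plinth [192.  27.] [ 1.684120e+03  2.010862e+03  5.383670e+02  1.830790e+02 -1.566000e+00]
plinth [111.  41.] [1.183030e+03 2.092008e+03 8.914540e+02 5.948320e+02 1.304000e+00]
red [307. 273.] [ 4.69172e+02 -2.20760e+02  1.85063e+02  3.61550e+01  1.67000e-01]
red [260. 175.] [712.255 220.226  39.721  23.432   0.819]
crate [357. 295.] [ 507.165 -330.167  401.842  315.143   -1.434]
grey [349. 205.] [ 4.98280e+02 -2.59443e+02  1.98234e+02  4.03060e+01  1.84000e-01]
grey [393. 202.] [ 5.05756e+02 -3.87876e+02  1.98731e+02  4.06950e+01  8.90000e-02]
grey [371. 201.] [ 5.07373e+02 -3.23870e+02  1.98511e+02  4.02560e+01  1.75000e-01]
```

View pics/crop1.png

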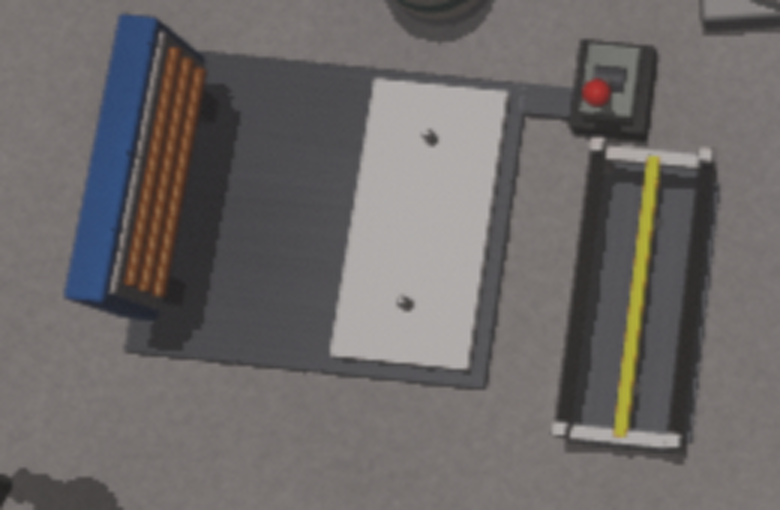

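```bash
python3 - <<'E'
from h import *
import pickle
d=pickle.load(open("d0.pkl","rb"))
g=d["top"];g["E"]=g["extrinsics"];H=hsv(g)
m=(H[...,2]>150)&(H[...,1]<40);m[:,:120]=0;m[:150]=0;m[260:]=0;m[:,205:]=0
for b in blobs(m,500):print("plinth",rect(onz(g,b,30)))
for u in [(431,137),(405,303)]:
    p=[20+(u[0]-1)/3,130+(u[1]-1)/3];print("pin",onz(g,p,45).round(1))
m=(H[...,2]>130)&(H[...,1]<40);m[:,:200]=0;m[:172]=0;m[285:]=0;m[:,262:]=0
for b in blobs(m,20):print("end",b.mean(0),rect(onz(g,b,105)))
m=(H[...,0]>105)&(H[...,0]<122)&(H[...,1]>150)&(H[...,2]>50);m[:,:280]=0
for b in blobs(m,900):print("crate",rect(onz(g,b,40)))
plan([425.6,69.2,230],-0.114+np.pi/2)
plan([425.6,69.2,230],-0.114-np.pi/2)
E
```

```text
plinth [ 5.06040e+02  2.79911e+02  2.68098e+02  1.27893e+02 -1.19000e-01]
pin [[583.8 267.7  45. ]]
pin [[425.4 287.2  45. ]]
end [227.64102564 275.30769231] [295.76   77.831  92.425  11.536   1.451]
end [239.51282051 181.32051282] [546.15   48.062  92.433  16.75    1.555]
crate [ 516.833 -319.122  395.302  275.27    -1.438]
move [-1.1905 -1.3596  0.0506] [-8.000e-04  6.000e-04  7.965e-01] rows~ 13.006429321652192 10.011361616891639
move [-1.1905 -1.3596  0.0506] [-6.0000e-04 -9.0000e-04 -1.2035e+00] rows~ 13.006429321652192 15.128312068950828
```

```bash
python3 - <<'E'
from h import *
plan([425.6,69.2,300],3.028)
E
```

```text
move [-1.1905 -1.36   -0.1827] [-9.000e-04 -2.000e-04 -2.038e-01] rows~ 13.069430466058328 2.561762402500747
```

>>> move_arm(rows="-0.6 -0.68 -0.1827 0 0 0 0.1;-0.6 -0.68 -0.1827 0 0 0 0.1;-0.6 -0.68 -0.1827 0 0 0 0.1;-0.6 -0.68 -0.1827 0 0 0 0.1;-0.6 -0.68 -0.1827 0 0 0 0.1;-0.6 -0.68 -0.1827 0 0 0 0.1;-0.6 -0.68 -0.1827 0 0 0 0.1;-0.6 -0.68 -0.1827 0 0 0 0.1")

```text
clock: 0.82
eef_pos: [353.4, 322.6, 301.3]
tool_rot: [-3.14, 0.003, 2.699]
force: [0.5, -0.5, 0.4]
width: 38.7
gripper_force: 0.0
```

>>> move_arm(rows="-0.59 -0.68 0 0 0 -0.204 0.1;-0.59 -0.68 0 0 0 -0.204 0.1;-0.59 -0.68 0 0 0 -0.204 0.1;-0.59 -0.68 0 0 0 -0.204 0.1;-0.59 -0.68 0 0 0 -0.204 0.1;-0.59 -0.68 0 0 0 -0.204 0.1;-0.59 -0.68 0 0 0 -0.204 0.1;-0.59 -0.68 0 0 0 -0.204 0.1;-0.59 -0.68 0 0 0 -0.204 0.1;-0.59 -0.68 0 0 0 -0.204 0.1")

```text
clock: 1.65
eef_pos: [425.5, 70.6, 299.9]
tool_rot: [3.141, -0.001, 3.029]
force: [0.4, 0.3, -0.2]
width: 38.7
gripper_force: 0.0
```

```bash
python3 - <<'E'
from h import *
s=read_state();print(s["clock"],s["eef_pos"],s["tool_rot"],s["width"])
import pickle
g=cam("wrist");pickle.dump(g,open("w1.pkl","wb"))
cv2.imwrite("pics/w1.png",g["img"][:,:,::-1])
H=hsv(g);h,s,v=[H[...,i].astype(int) for i in range(3)]
for b in blobs((h>22)&(h<35)&(s>150)&(v>60),100):print(b.min(0),b.max(0),rect(onz(g,b,76)))
E
```

```text
1.65 [425.46736979  70.59158615 299.9323213 ] [ 3.14096367e+00 -5.74442609e-04  3.02903728e+00] 38.67897911737326
[ 46 341] [ 80 362] [ 592.625 -212.304   50.529   14.891   -1.079]
[271  53] [282 296] [ 4.24169e+02  6.92210e+01  2.56687e+02  1.14960e+01 -1.19000e-01]
```

View pics/w1.png

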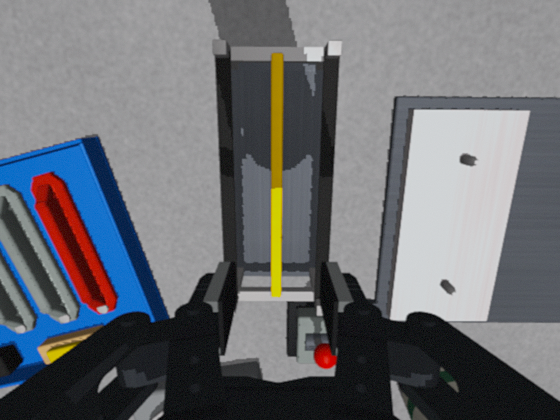

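```bash
python3 - <<'E'
from h import *
import pickle
g=pickle.load(open("w1.pkl","rb"))
H=hsv(g);v=H[...,2]
c=np.array([277.7,216.4])
for x0,y0 in [(468,160),(448,287)]:
    m=np.zeros(v.shape,bool);m[y0-15:y0+15,x0-18:x0+18]=v[y0-15:y0+15,x0-18:x0+18]<140
    ys,xs=np.nonzero(m);
    print(g["img"][y0-9:y0+10:1,x0-12:x0+13,0] if 0 else "")
    for b in blobs(m,20):
        # foot of the vertical axis: vanishing point
        print(b.min(0),b.max(0),b.mean(0),"mid@43:",onz(g,b.mean(0),43).round(1))
m=(v>170)&(H[...,1]<40);m[:,:385]=0
for b in blobs(m,3000):print("plinth",rect(onz(g,b,30)))
m=(v>150)&(H[...,1]<40);m[:,:200]=0;m[:,350:]=0;m[310:]=0
m2=m.copy()
for b in blobs(m2,20):print("end",b.min(0),b.max(0),onz(g,[b.min(0),b.max(0)],105).round(1))
# predicted image of pins
o=np.array([506,279.9]);
for th in [-0.119]:
  for sx in(-80,80):
    p=o+sx*np.array([np.cos(th),np.sin(th)]);print(p,proj(g,[[*p,30],[*p,46],[*p,56]]).round(1).tolist())
E
```

```text
[460 154] [476 165] [467.53488372 159.51162791] mid@43: [[424.1 285.1  43. ]]

[440 280] [454 293] [447.08571429 286.22857143] mid@43: [[580.8 266.4  43. ]]
plinth [ 5.04349e+02  2.78058e+02  2.68250e+02  1.29374e+02 -1.22000e-01]
end [238 292] [312 309] [[526.1  16.7 105. ]
 [555.2  92.7 105. ]]
end [282 277] [308 286] [[514.   64.8 105. ]
 [527.4  90.8 105. ]]
end [243 277] [270 285] [[509.4  24.4 105. ]
 [521.8  51.3 105. ]]
end [287   0] [349 271] [[262.3  96.7 105. ]
 [515.1 134.6 105. ]]
end [200   0] [222 276] [[254.1  24.7 105. ]
 [505.8   2.8 105. ]]
[426.56577187 289.39754712] [[465.2, 159.9], [472.7, 161.6], [477.8, 162.8]]
[585.43422813 270.40245288] [[445.3, 284.3], [451.3, 290.4], [455.3, 294.4]]
```

```bash
python3 - <<'E'
from h import *
plan([504,278,300],3.023)
E
```

```text
move [-1.841e-01  7.147e-01  1.000e-04] [ 0.0004 -0.0004  0.0048] rows~ 5.309308270982977 0.06010057842885697
```

>>> move_arm(rows="-0.184 0.715 0 0 0 0.005 0.1;-0.184 0.715 0 0 0 0.005 0.1;-0.184 0.715 0 0 0 0.005 0.1;-0.184 0.715 0 0 0 0.005 0.1;-0.184 0.715 0 0 0 0.005 0.1;-0.184 0.715 0 0 0 0.005 0.1;-0.184 0.715 0 0 0 0.005 0.1;-0.184 0.715 0 0 0 0.005 0.1")

```text
clock: 2.37
eef_pos: [503.4, 278.3, 299.3]
tool_rot: [-3.141, -0.002, 3.025]
force: [-0.1, -0.9, -1.0]
width: 38.6
gripper_force: 0.0
```

```bash
python3 - <<'E'
from h import *
s=read_state();print(s["eef_pos"],s["tool_rot"])
import pickle
g=cam("wrist");pickle.dump(g,open("w2.pkl","wb"))
cv2.imwrite("pics/w2.png",g["img"][:,:,::-1])
H=hsv(g);v=H[...,2]
m=(v>170)&(H[...,1]<40)
for b in blobs(m,3000):
    print("plinth",b.min(0),b.max(0),rect(onz(g,b,30)))
    fill=np.zeros(v.shape,np.uint8);cv2.fillPoly(fill,[b.reshape(-1,1,2)],1)
    for q in blobs((fill>0)&(v<140),15):print("pin",q.min(0),q.max(0),q.mean(0),onz(g,q.mean(0),43).round(1),onz(g,[q.min(0),q.max(0)],43).round(1).tolist())
plan([424.4,69.2,200],3.023)
E
```

```text
[503.38918806 278.34817236 299.30005654] [-3.14073352e+00 -1.56715738e-03  3.02465253e+00]
plinth [223 158] [334 284] [ 5.57606e+02  2.72455e+02  1.61501e+02  1.30100e+02 -1.19000e-01]
pin [274 241] [282 251] [278.35483871 246.35483871] [[581.  269.4  43. ]] [[573.6, 265.0, 43.0], [587.5, 273.1, 43.0]]
move [ 0.1794 -0.7175  0.3332] [-0.0009 -0.0008 -0.0005] rows~ 5.8361287251250635 0.016416811558543024
```

View pics/w2.png

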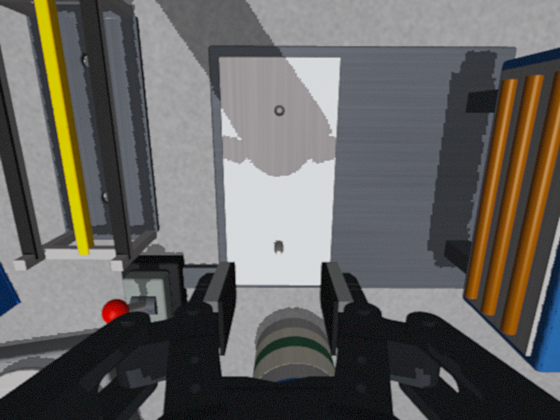

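```bash
python3 - <<'E'
from h import *
import pickle
g=pickle.load(open("w2.pkl","rb"))
H=hsv(g);v=H[...,2]
m=(v>120)&(H[...,1]<50);m[:50]=0;m[:,:212]=0;m[:,345:]=0;m[288:]=0
for b in blobs(m,3000):
    print("plinth",b.min(0),b.max(0),rect(onz(g,b,30)))
np.set_printoptions(linewidth=250)
print(v[101:121,268:292]);print(v[236:256,268:292])
th=-0.119
for o in [(504.3,278.6),(502.5,278.6)]:
  for sx in(-80,80):
    p=np.array(o)+sx*np.array([np.cos(th),np.sin(th)]);print(p,proj(g,[[*p,30],[*p,46],[*p,56]]).round(1).tolist())
E
```

```text
plinth [219  56] [341 285] [ 5.04743e+02  2.78558e+02  2.71272e+02  1.31995e+02 -1.24000e-01]
[[155 153 156 156 157 158 157 154 153 156 154 154 154 155 153 153 157 157 155 154 153 153 152 152]
 [155 155 155 156 158 159 157 156 155 155 155 153 156 155 153 154 157 155 158 154 154 151 154 154]
 [154 155 154 155 158 159 158 156 155 155 155 155 155 155 153 154 154 158 156 156 153 153 152 154]
 [155 153 156 156 158 159 157 157 153 150 147 147 148 149 151 155 157 156 156 153 151 152 151 151]
 [155 156 155 156 157 160 158 150 132 119 108 102 109 121 141 150 157 158 156 155 154 155 153 152]
 [153 155 154 155 160 159 152 129 100  87  79  83  85  89 108 141 156 157 156 154 153 153 152 153]
 [155 155 157 158 159 155 133 100  79  83  98 102  98  85  85 109 142 156 155 154 153 151 151 152]
 [155 153 155 156 160 156 124  83  83 109 133 139 132 107  81  87 122 149 157 154 152 151 152 154]
 [156 155 156 157 159 152 115  77  86 131 152 159 152 129  96  83 113 146 155 154 153 151 152 152]
 [154 154 155 157 158 146 103  72  91 141 154 160 156 135  97  76 103 144 153 156 152 152 151 153]
 [155 156 156 15
[... 2563 characters left out ...]
0 220 220 220 220 218 192 147 156 204 221 218 187 146 164 205 219 221 220 219 219 221 220 219]
 [220 219 219 219 220 221 215 190 182 210 222 220 204 185 203 220 222 220 219 220 220 219 219 220]
 [219 219 220 220 219 221 220 213 201 212 219 219 211 212 218 221 221 219 220 220 219 219 220 219]
 [220 219 219 220 218 220 222 220 216 219 220 219 218 219 221 220 219 219 219 219 219 220 220 219]]
[424.86577187 288.09754712] [[278.7, 110.0], [278.7, 109.7], [278.7, 109.5]]
[583.73422813 269.10245288] [[278.4, 244.6], [278.4, 249.4], [278.4, 252.6]]
[423.06577187 288.09754712] [[278.5, 108.3], [278.5, 108.0], [278.5, 107.7]]
[581.93422813 269.10245288] [[278.2, 243.2], [278.2, 248.0], [278.2, 251.1]]
```

```bash
python3 - <<'E'
from h import *
plan([424.3,69.2,150],3.0226)
E
```

```text
move [ 0.1795 -0.7173  0.4999] [-0.0009 -0.0008 -0.0003] rows~ 6.421408809137684 0.01535309754739628
```

>>> move_arm(rows="0.18 -0.717 0.3 0 0 0 0.1;0.18 -0.717 0.3 0 0 0 0.1;0.18 -0.717 0.3 0 0 0 0.1;0.18 -0.717 0.3 0 0 0 0.1;0.18 -0.717 0.3 0 0 0 0.1;0.18 -0.717 0.3 0 0 0 0.1;0.18 -0.717 0.5 -0.0009 -0.0008 0 0.1;0.18 -0.717 0.5 -0.0009 -0.0008 0 0.1;0.18 -0.717 0.5 -0.0009 -0.0008 0 0.1;0.18 -0.717 0.5 -0.0009 -0.0008 0 0.1;0.18 -0.717 0.5 -0.0009 -0.0008 0 0.1;0.18 -0.717 0.5 -0.0009 -0.0008 0 0.1")

```text
clock: 3.42
eef_pos: [426.1, 69.7, 151.5]
tool_rot: [3.139, 0.004, 3.021]
force: [-0.4, 0.4, 0.3]
width: 38.4
gripper_force: 0.0
```

```bash
python3 - <<'E'
from h import *
s=read_state();print(s["eef_pos"],s["tool_rot"])
plan([424.3,69.2,63],3.0226)
g=cam("wrist");H=hsv(g);h,s,v=[H[...,i].astype(int) for i in range(3)]
for b in blobs((h>22)&(h<35)&(s>150)&(v>50),100):print(b.min(0),b.max(0),rect(onz(g,b,76)))
E
```

```text
[426.08910467  69.69828979 151.49405093] [3.1392357  0.00396682 3.02056443]
move [ 0.0069 -0.0031  0.2949] [ 0.0015  0.0025 -0.0013] rows~ 2.12262678737315 0.040342085439227605
[265   0] [286 382] [ 4.17927e+02  6.95610e+01  2.44086e+02  1.19100e+01 -1.19000e-01]
```

>>> move_arm(rows="0.004 -0.002 0.1 0.0005 0.001 0 0.1;0.004 -0.002 0.2 0.0005 0.001 0 0.1;0.004 -0.002 0.293 0.0005 0.001 0 0.1;0.004 -0.002 0.293 0.0005 0.001 0 0.1;0.004 -0.002 0.293 0.0005 0.001 0 0.1;0.004 -0.002 0.293 0.0005 0.001 0 1;0.004 -0.002 0.293 0.0005 0.001 0 1;0.004 -0.002 0.293 0.0005 0.001 0 1;0.004 -0.002 0.293 0.0005 0.001 0 1;0.004 -0.002 0.293 0.0005 0.001 0 1;0.004 -0.002 0.293 0.0005 0.001 0 1;0.004 -0.002 0.293 0.0005 0.001 0 1")

```text
clock: 4.47
eef_pos: [424.6, 69.5, 62.9]
tool_rot: [3.14, 0.001, 3.021]
force: [-0.1, 1.1, 6.8]
width: 11.1
gripper_force: 60.2
```

```bash
python3 - <<'E'
from h import *
s=read_state();print(s["eef_pos"],s["tool_rot"],s["force"],s["width"],s["gripper_force"])
plan([424.3,69.2,230],3.0226)
E
```

```text
[424.60894432  69.50196865  62.92033923] [3.13958640e+00 1.00800804e-03 3.02067219e+00] [-0.12740859  1.0600492   6.83772456] 11.055682549774271 60.20507991313934
move [ 3.000e-04 -0.000e+00 -5.569e-01] [ 0.0013  0.0006 -0.0012] rows~ 4.006719886859862 0.02367579872214163
```

Lift gently.

>>> move_arm(rows="0 0 -0.03 0 0 0 1;0 0 -0.08 0 0 0 1;0 0 -0.14 0 0 0 1;0 0 -0.2 0 0 0 1;0 0 -0.26 0 0 0 1;0 0 -0.32 0 0 0 1;0 0 -0.38 0 0 0 1;0 0 -0.44 0 0 0 1;0 0 -0.5 0 0 0 1;0 0 -0.54 0 0 0 1;0 0 -0.56 0 0 0 1;0 0 -0.56 0 0 0 1")

```text
clock: 5.47
eef_pos: [423.9, 69.0, 230.7]
tool_rot: [3.14, 0.0, 3.02]
force: [0.2, 0.2, -7.7]
width: 11.0
gripper_force: 59.6
```

```bash
python3 - <<'E'
from h import *
s=read_state();print(s["eef_pos"],s["tool_rot"],s["force"],s["width"],s["gripper_force"])
plan([504.5,278.5,230],3.0176)
E
```

```text
[423.8988121   68.97997483 230.6858631 ] [3.14045604e+00 3.52019669e-04 3.02046907e+00] [ 0.15054442  0.23741807 -7.71871397] 11.035663913817993 59.60256278514862
move [-0.1823  0.7257  0.0032] [0.0007 0.0002 0.0018] rows~ 5.383448042951204 0.024856506283119514
```

>>> move_arm(rows="-0.01 0.04 0 0 0 0.003 1;-0.03 0.12 0 0 0 0.003 1;-0.05 0.2 0 0 0 0.003 1;-0.075 0.3 0 0 0 0.003 1;-0.1 0.4 0 0 0 0.003 1;-0.125 0.5 0 0 0 0.003 1;-0.145 0.58 0 0 0 0.003 1;-0.165 0.65 0 0 0 0.003 1;-0.177 0.7 0 0 0 0.003 1;-0.182 0.726 0 0 0 0.003 1;-0.182 0.726 0 0 0 0.003 1;-0.182 0.726 0 0 0 0.003 1")

```text
clock: 6.47
eef_pos: [503.5, 277.3, 229.0]
tool_rot: [-3.139, -0.003, 3.015]
force: [-0.9, -0.5, -7.5]
width: 11.2
gripper_force: 59.6
```

```bash
python3 - <<'E'
from h import *
s=read_state();print(s["eef_pos"],s["tool_rot"],s["force"],s["width"],s["gripper_force"])
plan([504.5,278.5,130],3.0176)
g=cam("wrist");cv2.imwrite("pics/w3.png",g["img"][:,:,::-1])
H=hsv(g);h,s,v=[H[...,i].astype(int) for i in range(3)]
for b in blobs((h>22)&(h<35)&(s>150)&(v>50),100):print(b.min(0),b.max(0),rect(onz(g,b,243)))
E
```

```text
[503.49064715 277.30635683 228.96303001] [-3.13947511e+00 -2.81203263e-03  3.01545646e+00] [-0.90315356 -0.51805621 -7.50578675] 11.151562428419444 59.58868145942688
move [-0.0038  0.0051  0.3299] [-0.0013 -0.0018 -0.0014] rows~ 2.373510195342626 0.03296819609119369
[259   0] [296 382] [ 4.67179e+02  2.81571e+02  1.36607e+02  1.15320e+01 -1.27000e-01]
```

View pics/w3.png

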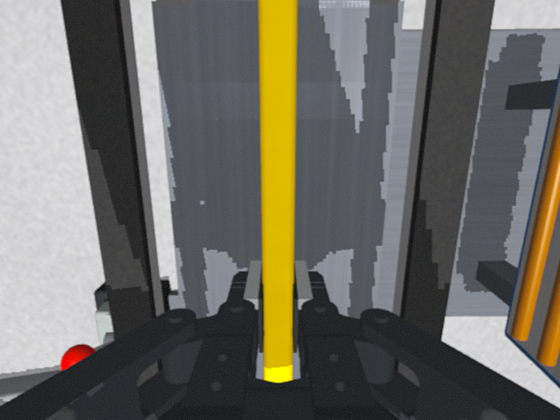

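>>> move_arm(rows="-0.002 0.003 0.05 0 -0.0009 0 1;-0.002 0.003 0.12 -0.0006 -0.0009 -0.0007 1;-0.002 0.003 0.19 -0.0006 -0.0009 -0.0007 1;-0.002 0.003 0.26 -0.0006 -0.0009 -0.0007 1;-0.002 0.003 0.31 -0.0006 -0.0009 -0.0007 1;-0.002 0.003 0.33 -0.0006 -0.0009 -0.0007 1;-0.002 0.003 0.33 -0.0006 -0.0009 -0.0007 1;-0.002 0.003 0.33 -0.0006 -0.0009 -0.0007 1")

```text
clock: 7.18
eef_pos: [505.6, 278.6, 131.9]
tool_rot: [3.14, 0.002, 3.015]
force: [0.8, 0.1, -6.7]
width: 10.7
gripper_force: 59.6
```

```bash
cat >> h.py <<'E'
def avg(n=6):
    L=[]
    for i in range(n):
        s=read_state();L.append(np.r_[s["eef_pos"],R.from_euler('xyz',s["tool_rot"]).as_rotvec(),s["force"]]);get_image("side")
    a=np.array(L);m=a.mean(0);e=R.from_rotvec(m[3:6]).as_euler('xyz')
    print("avg",m[:3].round(2),e.round(4),m[6:].round(1),"std",a.std(0)[:3].round(2),s["width"],s["clock"]);return m[:3],e
E
python3 - <<'E'
from h import *
p,e=avg(6)
plan([504.5,278.5,130],3.0176)
E
```

```text
avg [505.98 279.32 132.4 ] [3.1391e+00 2.6000e-03 3.0162e+00] [ 0.3 -0.1 -7.2] std [0.21 0.39 0.26] 11.150171451842319 7.4333
move [ 0.0032 -0.0045  0.0072] [ 0.0016  0.0014 -0.0004] rows~ 0.06528632356275692 0.02728806356764115
```

>>> move_arm(rows="0.004 -0.0035 0.0 0.001 0.0015 0 1;0.004 -0.0035 0.0 0.001 0.0015 0 1;0.004 -0.0035 0.02 0.001 0.0015 0 1;0.004 -0.0035 0.035 0.001 0.0015 0 1;0.004 -0.0035 0.045 0.001 0.0015 0 1;0.004 -0.0035 0.055 0.001 0.0015 0 1;0.004 -0.0035 0.06 0.001 0.0015 0 1;0.004 -0.0035 0.06 0.001 0.0015 0 1")

```text
clock: 8.15
eef_pos: [503.7, 278.4, 112.7]
tool_rot: [-3.141, -0.002, 3.017]
force: [0.2, 0.5, -7.6]
width: 11.0
gripper_force: 59.5
```

```bash
python3 - <<'E'
from h import *
p,e=avg(4)
g=cam("side");c=g["img"][100:300,90:310];cv2.imwrite("pics/s4.png",cv2.resize(c,None,fx=3,fy=3,interpolation=cv2.INTER_CUBIC)[:,:,::-1])
E
```

```text
avg [503.92 278.51 113.1 ] [-3.1414e+00 -1.5000e-03  3.0166e+00] [-0.1  0.4 -7.4] std [0.16 0.08 0.26] 11.005386464772785 8.3
```

View pics/s4.png

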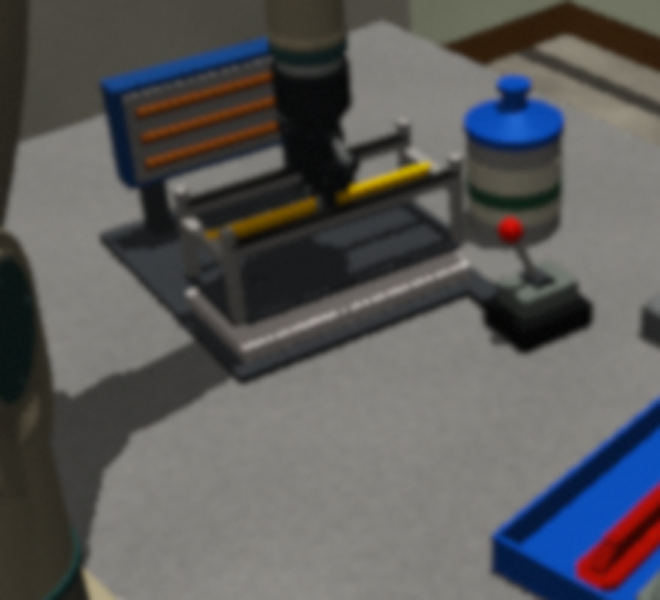

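>>> move_arm(rows="0.002 0 0.01 0 0 0 1;0.002 0 0.02 0 0 0 1;0.002 0 0.028 0 0 0 1;0.002 0 0.036 0 0 0 1;0.002 0 0.042 0 0 0 1;0.002 0 0.042 0 0 0 1")

```text
clock: 8.9
eef_pos: [503.4, 278.6, 100.2]
tool_rot: [-3.141, -0.001, 3.017]
force: [0.8, -0.8, -7.2]
width: 11.3
gripper_force: 59.5
```

```bash
python3 - <<'E'
from h import *
p,e=avg(4)
E
```

```text
avg [503.36 278.63 100.51] [-3.1414e+00 -1.3000e-03  3.0167e+00] [ 0.4 -0.1 -7.4] std [0.02 0.02 0.18] 10.614513763466157 9.05
```

>>> move_arm(rows="0 0 0.01 0 0 0 1;0 0 0.017 0 0 0 1;0 0 0.023 0 0 0 1;0 0 0.026 0 0 0 1;0 0 0.026 0 0 0 1")

```text
clock: 9.52
eef_pos: [503.2, 278.7, 93.0]
tool_rot: [3.141, -0.002, 3.017]
force: [-0.5, -0.5, -5.3]
width: 10.7
gripper_force: 59.9
```

```bash
python3 - <<'E'
from h import *
p,e=avg(4)
E
```

```text
avg [503.22 278.68  93.02] [ 3.1415e+00 -1.5000e-03  3.0168e+00] [-0.2 -0.4 -5. ] std [0.01 0.02 0.01] 10.915887861614173 9.6667
```

>>> move_arm(rows="0 0 0.004 0 0 0 1;0 0 0.004 0 0 0 1;0 0 0.004 0 0 0 0.1;0 0 0.004 0 0 0 0.1;0 0 0.004 0 0 0 0.1;0 0 0.004 0 0 0 0.1;0 0 -0.1 0 0 0 0.1;0 0 -0.25 0 0 0 0.1;0 0 -0.4 0 0 0 0.1;0 0 -0.55 0 0 0 0.1;0 0 -0.65 0 0 0 0.1;0 0 -0.65 0 0 0 0.1")

```text
clock: 10.72
eef_pos: [508.1, 279.7, 296.1]
tool_rot: [3.133, 0.011, 3.016]
force: [1.0, -0.0, 1.0]
width: 38.3
gripper_force: 0.0
```

```bash
python3 - <<'E'
from h import *
p,e=avg(2)
import pickle
g=cam("top");pickle.dump(g,open("t5.pkl","wb"));cv2.imwrite("pics/t5.png",g["img"][:,:,::-1])
H=hsv(g);m=np.zeros(H.shape[:2],bool);m[155:255,310:430]=1
m&=(H[...,1]<60)
for b in blobs(m,100): print("grey",b.mean(0).round(),rect(onz(g,b,10)))
g=cam("wrist");pickle.dump(g,open("w5.pkl","wb"));cv2.imwrite("pics/w5.png",g["img"][:,:,::-1])
H=hsv(g);h,s,v=[H[...,i].astype(int) for i in range(3)]
for b in blobs((h>22)&(h<35)&(s>150)&(v>50),100):print(b.min(0),b.max(0),rect(onz(g,b,106)))
plan([498.3,-259.4,300],0.184)
plan([505.8,-387.9,300],0.089)
E
```

```text
avg [507.24 279.59 294.38] [3.1342 0.0086 3.0165] [ 0.4 -0.4  0.4] std [0.89 0.13 1.75] 38.60236837251082 10.7667
grey [378. 250.] [ 356.845 -329.685  316.447   47.369   -1.445]
grey [349. 205.] [ 4.98280e+02 -2.59443e+02  1.98234e+02  4.03060e+01  1.84000e-01]
grey [393. 202.] [ 5.05756e+02 -3.87876e+02  1.98731e+02  4.06950e+01  8.90000e-02]
grey [371. 201.] [ 5.07368e+02 -3.23892e+02  1.98541e+02  4.04810e+01  1.72000e-01]
[271  45] [284 317] [ 5.02934e+02  2.78341e+02  2.56658e+02  1.15770e+01 -1.25000e-01]
move [-0.2078 -1.7813 -0.0423] [-2.5000e-03  2.0000e-04  1.8035e+00] rows~ 12.905864397067077 22.66978421783687
move [-0.2859 -2.2032 -0.0423] [-2.600e-03  3.000e-04  1.864e+00] rows~ 15.986383719752276 23.42999283324327
```

View pics/w5.png

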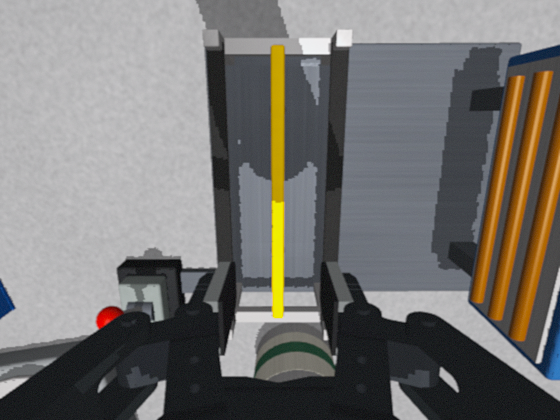

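>>> move_arm(rows="-0.1 -0.9 -0.04 0 0 0.9 -0.1;-0.1 -0.9 -0.04 0 0 0.9 -0.1;-0.1 -0.9 -0.04 0 0 0.9 -0.1;-0.1 -0.9 -0.04 0 0 0.9 -0.1;-0.1 -0.9 -0.04 0 0 0.9 -0.1;-0.1 -0.9 -0.04 0 0 0.9 -0.1;-0.1 -0.9 -0.04 0 0 0.9 -0.1;-0.1 -0.9 -0.04 0 0 0.9 -0.1;-0.1 -0.9 -0.04 0 0 0.9 -0.1;-0.1 -0.9 -0.04 0 0 0.9 -0.1;-0.1 -0.9 -0.04 0 0 0.9 -0.1;-0.1 -0.9 -0.04 0 0 0.9 -0.1")

```text
clock: 11.92
eef_pos: [498.8, 7.1, 298.2]
tool_rot: [-3.137, 0.001, 1.597]
force: [-0.4, 0.0, -0.9]
width: 46.9
gripper_force: 0.0
```

```bash
python3 - <<'E'
from h import *
s=read_state();print(s["qpos"].round(2),s["width"])
plan([495,-324,300],0.15)
E
```

```text
[-0.73  0.51  1.    1.87 -0.5   1.04  0.51] 46.89433265796865
move [-1.1029 -0.0415 -0.0048] [-0.002   0.0027  0.9211] rows~ 7.940111046498173 11.578326662176494
```

>>> move_arm(rows="-0.98 -0.04 -0.005 0 0 0.92 -0.1;-0.98 -0.04 -0.005 0 0 0.92 -0.1;-0.98 -0.04 -0.005 0 0 0.92 -0.1;-0.98 -0.04 -0.005 0 0 0.92 -0.1;-0.98 -0.04 -0.005 0 0 0.92 -0.1;-0.98 -0.04 -0.005 0 0 0.92 -0.1;-0.98 -0.04 -0.005 0 0 0.92 -0.1;-0.98 -0.04 -0.005 0 0 0.92 -0.1;-0.98 -0.04 -0.005 0 0 0.92 -0.1;-0.98 -0.04 -0.005 0 0 0.92 -0.1;-0.98 -0.04 -0.005 0 0 0.92 -0.1;-0.98 -0.04 -0.005 0 0 0.92 -0.1")

```text
clock: 12.92
eef_pos: [496.5, -287.0, 299.1]
tool_rot: [-3.14, 0.005, 0.151]
force: [0.2, -0.5, -0.1]
width: 47.2
gripper_force: 0.0
```

```bash
cat >> h.py <<'E'
def handles(g,z=15,show=1):
    H=hsv(g);s,v=H[...,1].astype(int),H[...,2]
    blue=((H[...,0]>100)&(H[...,0]<125)&(s>150)).astype(np.uint8)
    hull=np.zeros_like(blue)
    B=max(blobs(blue,500),key=lambda b:cv2.contourArea(b));cv2.fillPoly(hull,[cv2.convexHull(B.reshape(-1,1,2))],1)
    m=(hull>0)&(s<70)&(v>60)
    out=[]
    for b in blobs(cv2.morphologyEx(m.astype(np.uint8),cv2.MORPH_OPEN,np.ones((3,3))),200):
        r=rect(onz(g,b,z));out.append(r)
        if show:print("handle?",b.min(0),b.max(0),r)
    return out
E
python3 - <<'E'
from h import *
import pickle
s=read_state();print(s["qpos"].round(2),s["eef_pos"],s["tool_rot"])
g=cam("wrist");pickle.dump(g,open("w6.pkl","wb"));cv2.imwrite("pics/w6.png",g["img"][:,:,::-1])
handles(g)
E
```

```text
[-0.19  0.77  1.25  1.68 -0.76  1.27 -0.2 ] [ 496.49549548 -286.95274683  299.14236237] [-3.13979054  0.00487302  0.15103467]
handle? [337  98] [387 257] [ 5.03374e+02 -3.87752e+02  1.97565e+02  4.12600e+01  8.60000e-02]
handle? [293  87] [327 249] [ 5.05184e+02 -3.24485e+02  1.97413e+02  4.05920e+01  1.72000e-01]
handle? [236  86] [275 248] [ 4.96520e+02 -2.60651e+02  1.97300e+02  4.04620e+01  1.82000e-01]
```

View pics/w6.png

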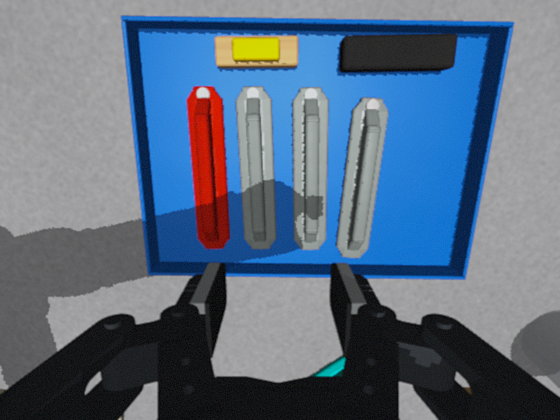

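```bash
python3 - <<'E'
from h import *
plan([504,-387.8,240],0.15+np.pi/2)
E
```

```text
move [-0.0248  0.3367  0.1967] [-0.0033  0.0016 -0.9999] rows~ 2.8110428717005247 12.568703860003641
```

>>> move_arm(rows="0 0 0 0 0 -1 -0.1;0 0 0 0 0 -1 -0.1;0 0 0 0 0 -1 -0.1;0 0 0 0 0 -1 -0.1;0 0 0 0 0 -1 -0.1;0 0 0 0 0 -1 -0.1;-0.01 0.15 0.1 0 0 -1 -0.1;-0.025 0.337 0.197 0 0 -1 -0.1;-0.025 0.337 0.197 0 0 -1 -0.1;-0.025 0.337 0.197 0 0 -1 -0.1;-0.025 0.337 0.197 0 0 -1 -0.1;-0.025 0.337 0.197 0 0 -1 -0.1")

```text
clock: 13.97
eef_pos: [504.4, -388.5, 239.9]
tool_rot: [-3.137, -0.002, 1.664]
force: [0.6, 0.1, 0.5]
width: 47.1
gripper_force: 0.0
```

>>> move_arm(rows="0 0 0 0 0 -0.96 -0.1;0 0 0 0 0 -0.96 -0.1;0 0 0 0 0 -0.96 -0.1;0 0 0 0 0 -0.96 -0.1;0 0 0 0 0 -0.96 -0.1;0 0 0 0 0 -0.96 -0.1;0 0 0 0 0 -0.96 -0.1;0 0 0 0 0 -0.96 -0.1;0 0 0 0 0 -0.96 -0.1;0 0 0 0 0 -0.96 -0.1;0 0 0 0 0 -0.96 -0.1;0 0 0 0 0 -0.96 -0.1")

```text
clock: 14.97
eef_pos: [505.0, -387.6, 240.6]
tool_rot: [3.14, -0.003, -3.117]
force: [-0.5, -0.8, -0.1]
width: 46.8
gripper_force: 0.0
```

```bash
python3 - <<'E'
from h import *
s=read_state();print(s["qpos"].round(2),s["eef_pos"],s["tool_rot"])
g=cam("wrist")
handles(g)
plan([504,-387.8,90],0.086+np.pi)
E
```

```text
[ 0.41  0.64  0.34  1.57 -0.24  0.99  2.42] [ 505.01704708 -387.61540023  240.57230656] [ 3.13962678 -0.0034351  -3.11720215]
handle? [190 264] [218 314] [ 6.23787e+02 -4.70919e+02  6.82830e+01  2.04690e+01 -2.75000e-01]
handle? [308  90] [365 314] [ 5.31030e+02 -3.21261e+02  2.51821e+02  4.07340e+01  1.73000e-01]
handle? [251  86] [298 271] [ 5.02506e+02 -3.89121e+02  1.97352e+02  4.06030e+01  8.70000e-02]
handle? [371  82] [419 268] [ 4.95801e+02 -2.62150e+02  1.97701e+02  4.12610e+01  1.81000e-01]
move [ 0.0014 -0.0012  0.5023] [ 0.0014 -0.002  -0.0361] rows~ 3.6135981365638727 0.4546590123408887
```

>>> move_arm(rows="0.002 0.002 0.12 0 -0.001 -0.036 -0.1;0.002 0.002 0.25 0 -0.001 -0.036 -0.1;0.002 0.002 0.38 0 -0.001 -0.036 -0.1;0.002 0.002 0.5 0 -0.001 -0.036 -0.1;0.002 0.002 0.6 0 -0.001 -0.036 -0.1;0.002 0.002 0.66 0 -0.001 -0.036 -0.1;0.002 0.002 0.66 0 -0.001 -0.036 -0.1;0.002 0.002 0.66 0 -0.001 -0.036 -0.1;0.002 0.002 0.66 0 -0.001 -0.036 -0.1")

```text
clock: 15.77
eef_pos: [505.2, -388.2, 45.0]
tool_rot: [-3.141, 0.001, -3.069]
force: [-0.1, -0.2, 0.2]
width: 46.6
gripper_force: 0.0
```

```bash
python3 - <<'E'
from h import *
avg(3);plan([503.4,-388.6,32],0.087+np.pi)
E
```

```text
avg [ 505.48 -388.37   45.51] [-3.1401e+00  1.9000e-03 -3.0692e+00] [0.  0.3 0.1] std [0.23 0.12 0.39] 46.545873157901426 15.8667
move [ 0.0079 -0.0002  0.0464] [-0.0011  0.0016 -0.0091] rows~ 0.33876694831720033 0.11725527705639106
```

>>> move_arm(rows="0.007 0 0.025 0 0 -0.009 -0.1;0.007 0 0.045 0 0 -0.009 -0.1;0.007 0 0.045 0 0 -0.009 -0.1;0.007 0 0.045 0 0 -0.009 1;0.007 0 0.045 0 0 -0.009 1;0.007 0 0.045 0 0 -0.009 1;0.007 0 0.045 0 0 -0.009 1;0.007 0 0.045 0 0 -0.009 1;0.007 0 0.045 0 0 -0.009 1")

```text
clock: 16.67
eef_pos: [502.9, -388.0, 30.9]
tool_rot: [-3.141, 0.001, -3.055]
force: [0.4, 0.4, 2.0]
width: 14.8
gripper_force: 60.5
```

```bash
python3 - <<'E'
from h import *
avg(3);plan([503.3,278.5,290],1.447+np.pi)
plan([503.4,-388.6,290],0.087+np.pi)
E
```

```text
avg [ 502.86 -387.98   30.96] [-3.1414e+00  7.0000e-04 -3.0546e+00] [ 0.2 -0.3  2.2] std [0.01 0.01 0.01] 14.850171160000553 16.7667
move [-0.1951  2.2128 -0.8638] [-4.000e-04  3.000e-04 -8.658e-01] rows~ 17.14658067118057 10.883108540125303
move [-0.0022 -0.0025 -0.8636] [-0.0001  0.0004 -0.    ] rows~ 6.2128370931894015 0.005550987367992347
```

>>> move_arm(rows="0 0 -0.08 0 0 0 1;0 0 -0.2 0 0 0 1;0 0 -0.33 0 0 0 1;0 0 -0.46 0 0 0 1;0 0 -0.59 0 0 0 1;0 0 -0.7 0 0 0 1;0 0 -0.75 0 0 0 1;0 0.1 -0.75 0 0 0 1;0 0.21 -0.75 0 0 0 1;0 0.32 -0.75 0 0 0 1;0 0.43 -0.75 0 0 0 1;0 0.54 -0.75 0 0 0 1")

```text
clock: 17.82
eef_pos: [487.7, -224.6, 255.3]
tool_rot: [3.141, -0.001, -3.055]
force: [0.2, -0.0, -1.1]
width: 14.8
gripper_force: 60.1
```

>>> move_arm(rows="0 0.12 0 0 0 0 1;0 0.24 0 0 0 0 1;0 0.36 0 0 0 0 1;0 0.48 0 0 0 0 1;0 0.6 0 0 0 0 1;0 0.72 0 0 0 0 1;0 0.82 0 0 0 0 1;0 0.9 0 0 0 0 1;0 0.9 0 0 0 0 1")

```text
clock: 18.57
eef_pos: [463.9, 48.7, 255.3]
tool_rot: [3.138, -0.001, -3.046]
force: [0.5, 1.2, -1.8]
width: 15.0
gripper_force: 60.1
```

```bash
python3 - <<'E'
from h import *
s=read_state();print(s["qpos"].round(2),s["eef_pos"],s["tool_rot"],s["force"],s["width"],s["gripper_force"])
g=cam("wrist");cv2.imwrite("pics/w7.png",g["img"][:,:,::-1])
plan([564.8,270.8,250],1.447+np.pi)
E
```

```text
[-0.4   0.37  0.32  2.   -0.17  0.79  1.69] [463.89452714  48.66535309 255.29321377] [ 3.13811638e+00 -1.24702459e-03 -3.04599108e+00] [ 0.54202242  1.2368124  -1.83572477] 15.029950827349694 60.11205196380615
move [-0.4033  0.7162  0.0187] [ 1.10e-03  1.00e-04 -8.62e-01] rows~ 5.9148227470777766 10.834636429817207
```

View pics/w7.png

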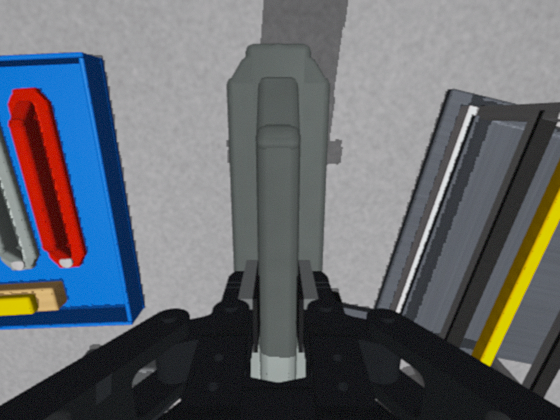

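>>> move_arm(rows="-0.03 0.06 0.015 0 0 -0.08 1;-0.08 0.14 0.015 0 0 -0.16 1;-0.12 0.21 0.015 0 0 -0.24 1;-0.16 0.29 0.015 0 0 -0.32 1;-0.2 0.36 0.015 0 0 -0.4 1;-0.24 0.43 0.015 0 0 -0.48 1;-0.28 0.5 0.015 0 0 -0.56 1;-0.32 0.57 0.015 0 0 -0.64 1;-0.36 0.64 0.015 0 0 -0.72 1;-0.39 0.7 0.015 0 0 -0.8 1;-0.403 0.716 0.015 0 0 -0.862 1;-0.403 0.716 0.015 0 0 -0.862 1")

```text
clock: 19.62
eef_pos: [567.5, 267.7, 250.5]
tool_rot: [3.141, 0.001, -1.697]
force: [-0.5, -0.3, -1.2]
width: 15.0
gripper_force: 60.1
```

```bash
python3 - <<'E'
from h import *
s=read_state();print(s["qpos"].round(2),s["eef_pos"],s["tool_rot"],s["width"],s["gripper_force"])
plan([564.8,270.8,160],1.447+np.pi)
E
```

```text
[-0.44  0.59 -0.07  1.58  0.04  0.98  2.49] [567.54224663 267.6577302  250.53572995] [ 3.14131413e+00  7.55042760e-04 -1.69728265e+00] 15.046795496162728 60.09191036224365
move [-0.009   0.0103  0.3018] [ 0.0002  0.0005 -0.0017] rows~ 2.1734230054194157 0.02246777503854072
```

>>> move_arm(rows="-0.009 0.0103 0.08 0 0 -0.001 1;-0.009 0.0103 0.18 0 0 -0.001 1;-0.009 0.0103 0.26 0 0 -0.001 1;-0.009 0.0103 0.3 0 0 -0.001 1;-0.009 0.0103 0.32 0 0 -0.001 1;-0.009 0.0103 0.32 0 0 -0.001 1;-0.009 0.0103 0.32 0 0 -0.001 1")

```text
clock: 20.2
eef_pos: [565.0, 269.8, 156.3]
tool_rot: [-3.14, 0.001, -1.701]
force: [-0.4, 0.5, -0.7]
width: 14.9
gripper_force: 60.1
```

```bash
python3 - <<'E'
from h import *
avg(3);plan([564.8,270.8,146],1.447+np.pi)
E
```

```text
avg [565.15 270.15 156.68] [-3.1394e+00  1.3000e-03 -1.7001e+00] [ 0.   0.5 -0.9] std [0.13 0.25 0.31] 14.824750071017904 20.3
move [-0.0009  0.0015  0.0366] [-0.0017  0.0012 -0.0032] rows~ 0.26354694544452967 0.047543113444259766
```

>>> move_arm(rows="0 0.001 0.015 -0.0015 0.001 -0.003 1;0 0.001 0.028 -0.0015 0.001 -0.003 1;0 0.001 0.036 -0.0015 0.001 -0.003 1;0 0.001 0.036 -0.0015 0.001 -0.003 1;0 0.001 0.036 -0.0015 0.001 -0.003 1")

```text
clock: 20.77
eef_pos: [564.0, 270.3, 145.9]
tool_rot: [3.14, -0.001, -1.694]
force: [-2.3, -1.3, 8.7]
width: 15.1
gripper_force: 61.4
```

```bash
python3 - <<'E'
from h import *
avg(3)
E
```

```text
avg [564.02 270.33 145.91] [ 3.1402e+00 -8.0000e-04 -1.6943e+00] [-2.4 -1.3  8.9] std [0.01 0.01 0.02] 14.752824623670435 20.8667
```

>>> move_arm(rows="0 0 -0.002 0 0 0 -0.1;0 0 -0.002 0 0 0 -0.1;0 0 -0.002 0 0 0 -0.1;0 0 -0.002 0 0 0 -0.1;0 0 -0.1 0 0 0 -0.1;0 0 -0.23 0 0 0 -0.1;0 0 -0.36 0 0 0 -0.1;0 0 -0.45 0 0 0 -0.1;0 0 -0.45 0 0 0 -0.1")

```text
clock: 21.67
eef_pos: [567.4, 272.0, 286.2]
tool_rot: [-3.134, 0.006, -1.694]
force: [1.5, 1.0, 0.4]
width: 47.0
gripper_force: 0.0
```

```bash
cat >> h.py <<'E'
def greytop(g,z=15):
    H=hsv(g);m=np.zeros(H.shape[:2],bool);m[150:258,305:440]=1
    m&=(H[...,1]<60)
    for b in blobs(m,100):
        r=rect(onz(g,b,z))
        if r[2]<230: print("grey",b.mean(0).round(),r)
E
python3 - <<'E'
from h import *
s=read_state();print(s["qpos"].round(2),s["eef_pos"])
greytop(cam("top"))
g=cam("wrist");cv2.imwrite("pics/w8.png",g["img"][:,:,::-1])
plan([504,-323,250],0.172+np.pi)
E
```

```text
[-0.45  0.55 -0.07  1.54  0.04  1.04  2.49] [567.38647116 272.036808   286.22702405]
grey [349. 205.] [ 4.97297e+02 -2.58768e+02  1.97561e+02  4.01690e+01  1.84000e-01]
grey [371. 201.] [ 5.06359e+02 -3.22977e+02  1.97838e+02  4.01200e+01  1.75000e-01]
grey [391. 153.] [ 643.632 -393.582  114.708   27.338    1.555]
move [ 1.9884 -0.0433  0.102 ] [1.000e-04 0.000e+00 8.119e-01] rows~ 14.326954926824786 10.204953656910343
```

View pics/w8.png

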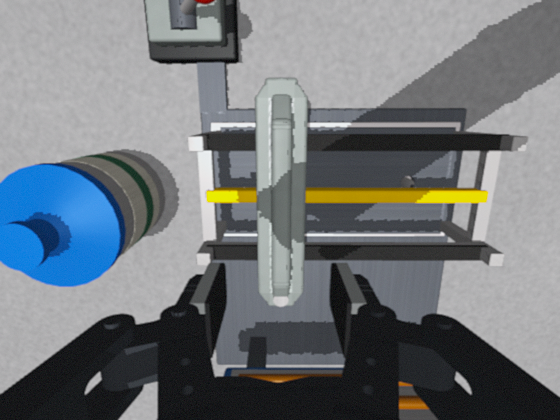

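>>> move_arm(rows="0.98 -0.02 0.05 0 0 0 -0.1;0.98 -0.02 0.05 0 0 0 -0.1;0.98 -0.02 0.05 0 0 0.812 -0.1;0.98 -0.02 0.05 0 0 0.812 -0.1;0.98 -0.02 0.05 0 0 0.812 -0.1;0.98 -0.02 0.05 0 0 0.812 -0.1;0.98 -0.02 0.05 0 0 0.812 -0.1;0.98 -0.02 0.05 0 0 0.812 -0.1;0.98 -0.02 0.05 0 0 0.812 -0.1;0.98 -0.02 0.05 0 0 0.812 -0.1;0.98 -0.02 0.05 0 0 0.812 -0.1;0.98 -0.02 0.05 0 0 0.812 -0.1")

```text
clock: 22.77
eef_pos: [532.6, -22.4, 263.1]
tool_rot: [-3.141, -0.006, -2.951]
force: [0.7, 0.5, 0.3]
width: 46.9
gripper_force: 0.0
```

```bash
python3 - <<'E'
from h import *
b=cv2.imread("pics/w8.png")
plan([504.5,-323.3,250],0.173+np.pi)
E
```

```text
move [ 0.2816 -0.9671  0.0455] [-0.0002 -0.004   0.0112] rows~ 7.2540725040681036 0.14925121624176618
```

>>> move_arm(rows="0.28 -0.967 0.04 0 -0.004 0.01 -0.1;0.28 -0.967 0.04 0 -0.004 0.01 -0.1;0.28 -0.967 0.04 0 -0.004 0.01 -0.1;0.28 -0.967 0.04 0 -0.004 0.01 -0.1;0.28 -0.967 0.04 0 -0.004 0.01 -0.1;0.28 -0.967 0.04 0 -0.004 0.01 -0.1;0.28 -0.967 0.04 0 -0.004 0.01 -0.1;0.28 -0.967 0.04 0 -0.004 0.01 -0.1;0.28 -0.967 0.04 0 -0.004 0.01 -0.1;0.28 -0.967 0.04 0 -0.004 0.01 -0.1")

```text
clock: 23.6
eef_pos: [507.2, -322.9, 251.4]
tool_rot: [3.14, 0.001, -2.962]
force: [-0.0, 0.8, 0.2]
width: 47.0
gripper_force: 0.0
```

```bash
python3 - <<'E'
from h import *
s=read_state();print(s["qpos"].round(2),s["eef_pos"])
g=cam("wrist");handles(g)
greytop(cam("top"))
plan([504.5,-323.8,60],0.173+np.pi)
E
```

```text
[ 0.34  0.57  0.29  1.66 -0.19  0.95  2.45] [ 507.17623953 -322.93887187  251.39058889]
handle? [190 264] [218 314] [ 6.44903e+02 -3.88371e+02  7.06330e+01  2.10780e+01 -1.16000e-01]
handle? [315  88] [365 314] [ 5.25920e+02 -2.52624e+02  2.61369e+02  5.57740e+01  2.83000e-01]
handle? [257  85] [296 266] [ 5.04368e+02 -3.25269e+02  1.97498e+02  4.03060e+01  1.73000e-01]
move [ 0.0166 -0.0087  0.6403] [0.0014 0.0017 0.0068] rows~ 4.608759962061006 0.08994773119974087
```

>>> move_arm(rows="0.016 -0.008 0.12 0.001 0.0015 0.007 -0.1;0.016 -0.008 0.25 0.001 0.0015 0.007 -0.1;0.016 -0.008 0.38 0.001 0.0015 0.007 -0.1;0.016 -0.008 0.5 0.001 0.0015 0.007 -0.1;0.016 -0.008 0.6 0.001 0.0015 0.007 -0.1;0.016 -0.008 0.68 0.001 0.0015 0.007 -0.1;0.016 -0.008 0.71 0.001 0.0015 0.007 -0.1;0.016 -0.008 0.71 0.001 0.0015 0.007 -0.1;0.016 -0.008 0.71 0.001 0.0015 0.007 -0.1")

```text
clock: 24.45
eef_pos: [505.6, -325.5, 40.8]
tool_rot: [-3.14, 0.002, -2.969]
force: [0.6, -0.5, 1.1]
width: 46.7
gripper_force: 0.0
```

```bash
python3 - <<'E'
from h import *
avg(3);plan([504,-324,32],0.173+np.pi)
E
```

```text
avg [ 505.99 -326.11   41.53] [-3.1384e+00  3.0000e-03 -2.9699e+00] [0.2 0.1 0.4] std [0.27 0.48 0.53] 47.0636172191437 24.55
move [0.0058 0.0105 0.034 ] [-0.0027  0.0026 -0.0012] rows~ 0.25926660563541304 0.049581755018654326
```

>>> move_arm(rows="0.005 0.005 0.02 -0.002 0.002 -0.001 -0.1;0.005 0.005 0.032 -0.002 0.002 -0.001 -0.1;0.005 0.005 0.032 -0.002 0.002 -0.001 -0.1;0.005 0.005 0.032 -0.002 0.002 -0.001 1;0.005 0.005 0.032 -0.002 0.002 -0.001 1;0.005 0.005 0.032 -0.002 0.002 -0.001 1;0.005 0.005 0.032 -0.002 0.002 -0.001 1;0.005 0.005 0.032 -0.002 0.002 -0.001 1;0.005 0.005 0.032 -0.002 0.002 -0.001 1")

```text
clock: 25.35
eef_pos: [503.3, -325.4, 31.0]
tool_rot: [3.141, -0.001, -2.97]
force: [0.3, -0.7, 2.9]
width: 14.4
gripper_force: 60.0
```

```bash
python3 - <<'E'
from h import *
avg(3);plan([504.5,-324,255],0.173+np.pi)
E
```

```text
avg [ 503.31 -325.37   30.96] [ 3.1410e+00 -1.3000e-03 -2.9696e+00] [ 0.2 -0.5  3.4] std [0.02 0.02 0.01] 14.747002015573619 25.45
move [-0.0037  0.0042 -0.7469] [ 0.0004 -0.0008 -0.0006] rows~ 5.373264858292839 0.013541245548703573
```

>>> move_arm(rows="0 0 -0.08 0 0 0 1;0 0 -0.2 0 0 0 1;0 0 -0.33 0 0 0 1;0 0 -0.46 0 0 0 1;0 0 -0.59 0 0 0 1;0 0 -0.7 0 0 0 1;0 0 -0.75 0 0 0 1;-0.02 0.1 -0.75 0 0 0 1;-0.04 0.21 -0.75 0 0 0 1;-0.06 0.32 -0.75 0 0 0 1;-0.08 0.43 -0.75 0 0 0 1;-0.1 0.54 -0.75 0 0 0 1")

```text
clock: 26.5
eef_pos: [504.6, -158.7, 255.3]
tool_rot: [3.14, -0.003, -2.97]
force: [0.5, 1.0, -1.5]
width: 15.0
gripper_force: 59.5
```

>>> move_arm(rows="-0.02 0.12 0 0 0 0 1;-0.04 0.24 0 0 0 0 1;-0.06 0.36 0 0 0 0 1;-0.08 0.48 0 0 0 0 1;-0.1 0.6 0 0 0 0 1;-0.12 0.7 0 0 0 0 1;-0.13 0.75 0 0 0 0 1;-0.13 0.75 0 0 0 0 1")

```text
clock: 27.17
eef_pos: [504.5, 73.3, 255.2]
tool_rot: [3.138, -0.003, -2.962]
force: [-0.3, -0.1, -1.0]
width: 14.7
gripper_force: 59.5
```

```bash
python3 - <<'E'
from h import *
s=read_state();print(s["qpos"].round(2),s["eef_pos"],s["tool_rot"],s["force"],s["width"],s["gripper_force"])
g=cam("wrist");cv2.imwrite("pics/w9.png",g["img"][:,:,::-1])
H=hsv(g);m=(H[...,1]<60)&(H[...,2]<190);m[:20]=0
z=229
# held handle, visible front part: outline between rows 60..260
import pickle;pickle.dump(g,open("w9.pkl","wb"))
plan([503.3,278.5,250],1.447+np.pi)
E
```

```text
[-0.4   0.43  0.29  1.89 -0.16  0.84  1.72] [504.47942269  73.29807511 255.22222289] [ 3.13778281e+00 -2.74674403e-03 -2.96157418e+00] [-0.25530129 -0.10962834 -0.9820162 ] 14.660704052815353 59.48242127895355
move [-0.1181  0.6842  0.0187] [ 0.0022 -0.0009 -0.8085] rows~ 4.996918411505904 10.163320314190845
```

>>> move_arm(rows="-0.01 0.06 0.015 0 0 -0.08 1;-0.02 0.13 0.015 0 0 -0.16 1;-0.03 0.2 0.015 0 0 -0.24 1;-0.04 0.27 0.015 0 0 -0.32 1;-0.05 0.34 0.015 0 0 -0.4 1;-0.07 0.42 0.015 0 0 -0.48 1;-0.08 0.49 0.015 0 0 -0.56 1;-0.095 0.56 0.015 0 0 -0.64 1;-0.11 0.63 0.015 0 0 -0.72 1;-0.118 0.685 0.015 0 0 -0.8 1;-0.118 0.685 0.015 0.002 0 -0.808 1;-0.118 0.685 0.015 0.002 0 -0.808 1")

```text
clock: 28.22
eef_pos: [505.0, 275.3, 251.0]
tool_rot: [3.141, -0.002, -1.701]
force: [-0.9, -0.6, -1.6]
width: 15.1
gripper_force: 59.4
```

```bash
python3 - <<'E'
from h import *
s=read_state();print(s["qpos"].round(2),s["eef_pos"],s["tool_rot"],s["width"],s["gripper_force"])
plan([503.3,278.5,156],1.447+np.pi)
E
```

```text
[-0.5   0.51 -0.07  1.72  0.05  0.91  2.42] [504.95467079 275.33067554 251.00656954] [ 3.14129468e+00 -2.47853648e-03 -1.70096289e+00] 15.119325810271162 59.40702259540558
move [-0.0105  0.0067  0.3167] [ 0.0002 -0.0016 -0.0041] rows~ 2.2799476662978524 0.05475312721442135
```

>>> move_arm(rows="-0.01 0.006 0.08 0 -0.001 -0.003 1;-0.01 0.006 0.18 0 -0.001 -0.003 1;-0.01 0.006 0.26 0 -0.001 -0.003 1;-0.01 0.006 0.3 0 -0.001 -0.003 1;-0.01 0.006 0.317 0 -0.001 -0.003 1;-0.01 0.006 0.317 0 -0.001 -0.003 1;-0.01 0.006 0.317 0 -0.001 -0.003 1")

```text
clock: 28.8
eef_pos: [504.3, 278.3, 157.0]
tool_rot: [-3.14, -0.0, -1.698]
force: [1.2, -0.3, -1.7]
width: 15.0
gripper_force: 59.4
```

```bash
python3 - <<'E'
from h import *
avg(3);plan([503.3,278.5,146],1.447+np.pi)
E
```

```text
avg [504.52 278.8  157.45] [-3.1395e+00  8.0000e-04 -1.6973e+00] [ 0.3 -0.  -1.8] std [0.12 0.37 0.31] 14.872582649791964 28.9
move [0.0037 0.0036 0.0393] [-0.0016  0.001  -0.0011] rows~ 0.2848717637537755 0.027856139229490425
```

>>> move_arm(rows="0.001 0.003 0.015 -0.0015 0.001 -0.001 1;0.001 0.003 0.028 -0.0015 0.001 -0.001 1;0.001 0.003 0.037 -0.0015 0.001 -0.001 1;0.001 0.003 0.037 -0.0015 0.001 -0.001 1;0.001 0.003 0.037 -0.0015 0.001 -0.001 1")

```text
clock: 29.37
eef_pos: [502.6, 279.3, 145.9]
tool_rot: [3.14, -0.001, -1.694]
force: [-2.0, -0.8, 4.8]
width: 14.6
gripper_force: 60.3
```

```bash
python3 - <<'E'
from h import *
avg(3)
E
```

```text
avg [502.55 279.27 145.91] [ 3.1398e+00 -1.2000e-03 -1.6938e+00] [-1.9 -1.1  5.4] std [0.02 0.01 0.02] 14.591521832130635 29.4667
```

>>> move_arm(rows="0 0 -0.002 0 0 0 -0.1;0 0 -0.002 0 0 0 -0.1;0 0 -0.002 0 0 0 -0.1;0 0 -0.002 0 0 0 -0.1;0 0 -0.1 0 0 0 -0.1;0 0 -0.23 0 0 0 -0.1;0 0 -0.36 0 0 0 -0.1;0 0 -0.45 0 0 0 -0.1;0 0 -0.45 0 0 0 -0.1")

```text
clock: 30.27
eef_pos: [506.0, 281.3, 286.7]
tool_rot: [-3.134, 0.006, -1.694]
force: [1.0, 0.9, -0.7]
width: 47.1
gripper_force: 0.0
```

>>> move_arm(rows="0.98 -0.02 0.05 0 0 0 -0.1;0.98 -0.02 0.05 0 0 0 -0.1;0.98 -0.02 0.05 0 0 0.812 -0.1;0.98 -0.02 0.05 0 0 0.812 -0.1;0.98 -0.02 0.05 0 0 0.812 -0.1;0.98 -0.02 0.05 0 0 0.812 -0.1;0.98 -0.02 0.05 0 0 0.812 -0.1;0.98 -0.02 0.05 0 0 0.812 -0.1;0.98 -0.02 0.05 0 0 0.812 -0.1;0.98 -0.02 0.05 0 0 0.812 -0.1;0.98 -0.02 0.05 0 0 0.812 -0.1;0.98 -0.02 0.05 0 0 0.812 -0.1")

```text
clock: 31.27
eef_pos: [472.5, -13.4, 265.3]
tool_rot: [-3.141, -0.003, -2.951]
force: [-0.3, 0.1, -0.1]
width: 47.1
gripper_force: 0.0
```

```bash
python3 - <<'E'
from h import *
g=cam("top");greytop(g);cv2.imwrite("pics/t10.png",g["img"][:,:,::-1])
# handles on carrier: grey, brighter than carrier
H=hsv(g);v=H[...,2];m=np.zeros(v.shape,bool);m[150:255,100:215]=1;m&=(v>90)&(v<150)&(H[...,1]<60)
plan([496.5,-260,250],0.183+np.pi)
E
```

```text
grey [349. 205.] [ 4.97297e+02 -2.58768e+02  1.97561e+02  4.01690e+01  1.84000e-01]
grey [392. 152.] [ 645.144 -393.713  114.495   24.31     1.555]
move [ 0.0732 -0.823   0.0518] [-0.0005 -0.0018  0.0019] rows~ 5.955578573104539 0.033059317664227816
```

View pics/t10.png

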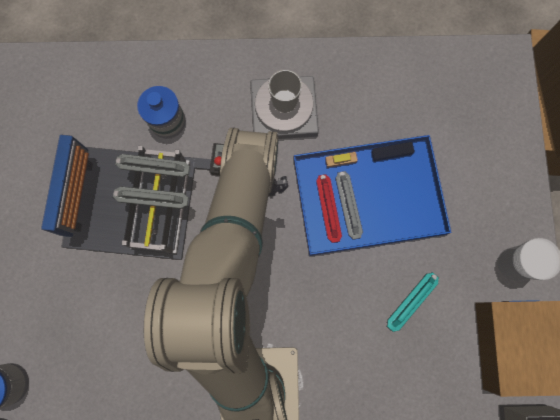

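>>> move_arm(rows="0.075 -0.823 0.05 0 -0.002 0.002 -0.1;0.075 -0.823 0.05 0 -0.002 0.002 -0.1;0.075 -0.823 0.05 0 -0.002 0.002 -0.1;0.075 -0.823 0.05 0 -0.002 0.002 -0.1;0.075 -0.823 0.05 0 -0.002 0.002 -0.1;0.075 -0.823 0.05 0 -0.002 0.002 -0.1;0.075 -0.823 0.05 0 -0.002 0.002 -0.1;0.075 -0.823 0.05 0 -0.002 0.002 -0.1;0.075 -0.823 0.05 0 -0.002 0.002 -0.1")

```text
clock: 32.07
eef_pos: [498.8, -259.0, 250.3]
tool_rot: [3.141, 0.0, -2.946]
force: [0.4, 0.6, -0.0]
width: 47.2
gripper_force: 0.0
```

```bash
python3 - <<'E'
from h import *
s=read_state();print(s["qpos"].round(2),s["eef_pos"])
g=cam("wrist");handles(g)
greytop(cam("top"))
plan([496.3,-260,34],0.183+np.pi)
E
```

```text
[ 0.23  0.51  0.3   1.77 -0.19  0.89  2.38] [ 498.81295056 -258.97847184  250.27251101]
handle? [338 264] [365 314] [ 6.02383e+02 -1.48007e+02  7.01540e+01  1.99880e+01  5.00000e-01]
handle? [190 264] [218 314] [ 6.36585e+02 -3.22274e+02  7.00400e+01  2.10130e+01 -9.90000e-02]
handle? [258  85] [297 266] [ 4.95467e+02 -2.60745e+02  1.97082e+02  4.03820e+01  1.79000e-01]
move [ 0.0121 -0.006   0.7224] [0.0005 0.0006 0.0095] rows~ 5.197878228371817 0.1195236527116659
```

>>> move_arm(rows="0.011 -0.003 0.12 0 0 0.009 -0.1;0.011 -0.003 0.25 0 0 0.009 -0.1;0.011 -0.003 0.38 0 0 0.009 -0.1;0.011 -0.003 0.5 0 0 0.009 -0.1;0.011 -0.003 0.6 0 0 0.009 -0.1;0.011 -0.003 0.68 0 0 0.009 -0.1;0.011 -0.003 0.705 0 0 0.009 -0.1;0.011 -0.003 0.705 0 0 0.009 -0.1;0.011 -0.003 0.705 0 0 0.009 -0.1")

```text
clock: 32.92
eef_pos: [497.0, -260.7, 40.2]
tool_rot: [-3.141, 0.002, -2.96]
force: [-0.1, -0.2, 0.0]
width: 46.4
gripper_force: 0.0
```

```bash
python3 - <<'E'
from h import *
avg(3);plan([496,-260,32],0.182+np.pi)
E
```

```text
avg [ 497.36 -261.13   40.81] [-3.1399e+00  2.8000e-03 -2.9600e+00] [-0.2 -0.3  0.3] std [0.28 0.35 0.43] 46.66982955282032 33.0167
move [0.0044 0.0064 0.031 ] [-0.0016  0.0024 -0.0006] rows~ 0.23021847116593672 0.03700862459933212
```

>>> move_arm(rows="0.003 0.003 0.02 -0.001 0.002 0 -0.1;0.003 0.003 0.029 -0.001 0.002 0 -0.1;0.003 0.003 0.029 -0.001 0.002 0 -0.1;0.003 0.003 0.029 -0.001 0.002 0 1;0.003 0.003 0.029 -0.001 0.002 0 1;0.003 0.003 0.029 -0.001 0.002 0 1;0.003 0.003 0.029 -0.001 0.002 0 1;0.003 0.003 0.029 -0.001 0.002 0 1;0.003 0.003 0.029 -0.001 0.002 0 1")

```text
clock: 33.82
eef_pos: [495.4, -260.7, 31.0]
tool_rot: [3.141, -0.002, -2.961]
force: [-0.3, 0.5, 4.3]
width: 14.9
gripper_force: 59.6
```

```bash
python3 - <<'E'
from h import *
avg(3)
E
```

```text
avg [ 495.38 -260.76   31.02] [ 3.1409e+00 -1.8000e-03 -2.9613e+00] [-0.4  0.4  4.1] std [0.01 0.02 0.01] 14.519915229680052 33.9167
```

>>> move_arm(rows="0 0 -0.08 0 0 0 1;0 0 -0.2 0 0 0 1;0 0 -0.33 0 0 0 1;0 0 -0.46 0 0 0 1;0 0 -0.59 0 0 0 1;0 0 -0.7 0 0 0 1;0 0 -0.75 0 0 0 1;0 0.1 -0.75 0 0 0 1;0 0.21 -0.75 0 0 0 1;0 0.32 -0.75 0 0 0 1;0 0.43 -0.75 0 0 0 1;0 0.54 -0.75 0 0 0 1")

```text
clock: 34.97
eef_pos: [465.6, -99.7, 255.4]
tool_rot: [3.14, -0.003, -2.961]
force: [0.6, 0.4, -1.9]
width: 14.5
gripper_force: 59.1
```

>>> move_arm(rows="0 0.12 0 0 0 0 1;0 0.24 0 0 0 0 1;0 0.36 0 0 0 0 1;0 0.48 0 0 0 0 1;0 0.55 0 0 0 0 1;0 0.6 0 0 0 0 1;0 0.6 0 0 0 0 1")

```text
clock: 35.55
eef_pos: [433.0, 79.7, 255.5]
tool_rot: [3.139, -0.004, -2.955]
force: [-0.8, -0.2, -2.1]
width: 15.0
gripper_force: 59.2
```

```bash
python3 - <<'E'
from h import *
s=read_state();print(s["qpos"].round(2),s["eef_pos"],s["tool_rot"],s["force"],s["width"],s["gripper_force"])
plan([441.8,286.2,250],1.447+np.pi)
E
```

```text
[-0.46  0.33  0.28  2.06 -0.13  0.77  1.66] [433.03781907  79.66784794 255.54226879] [ 3.13872464 -0.00370513 -2.9547491 ] [-0.81984546 -0.17832083 -2.12957846] 14.995460752657847 59.16228532791138
move [-0.1566  0.671   0.0198] [ 0.0031 -0.0009 -0.8022] rows~ 4.959046051232647 10.084131462685054
```

>>> move_arm(rows="-0.015 0.06 0.015 0 0 -0.08 1;-0.03 0.13 0.015 0 0 -0.16 1;-0.045 0.2 0.015 0 0 -0.24 1;-0.06 0.27 0.015 0 0 -0.32 1;-0.08 0.34 0.015 0 0 -0.4 1;-0.095 0.41 0.015 0 0 -0.48 1;-0.11 0.48 0.015 0 0 -0.56 1;-0.125 0.55 0.015 0 0 -0.64 1;-0.145 0.62 0.015 0 0 -0.72 1;-0.157 0.671 0.015 0 0 -0.78 1;-0.157 0.671 0.015 0.002 0 -0.802 1;-0.157 0.671 0.015 0.002 0 -0.802 1")

```text
clock: 36.55
eef_pos: [444.6, 282.2, 251.0]
tool_rot: [3.141, -0.002, -1.7]
force: [-1.0, 0.5, -1.7]
width: 15.4
gripper_force: 59.1
```

```bash
python3 - <<'E'
from h import *
s=read_state();print(s["qpos"].round(2),s["eef_pos"],s["tool_rot"],s["width"],s["gripper_force"])
plan([441.8,286.2,156],1.447+np.pi)
E
```

```text
[-0.56  0.45 -0.08  1.85  0.05  0.85  2.35] [444.56624356 282.19708507 251.00188073] [ 3.14066046e+00 -2.19207797e-03 -1.69979514e+00] 15.36969213733654 59.06759262084961
move [-0.0127  0.0106  0.3167] [ 0.0006 -0.0014 -0.0033] rows~ 2.2812087334666638 0.04579518424019533
```

>>> move_arm(rows="-0.011 0.009 0.08 0 -0.001 -0.002 1;-0.011 0.009 0.18 0 -0.001 -0.002 1;-0.011 0.009 0.26 0 -0.001 -0.002 1;-0.011 0.009 0.3 0 -0.001 -0.002 1;-0.011 0.009 0.317 0 -0.001 -0.002 1;-0.011 0.009 0.317 0 -0.001 -0.002 1;-0.011 0.009 0.317 0 -0.001 -0.002 1")

```text
clock: 37.13
eef_pos: [442.9, 285.1, 156.9]
tool_rot: [-3.141, -0.0, -1.7]
force: [-0.0, -1.1, -2.4]
width: 14.8
gripper_force: 59.1
```

```bash
python3 - <<'E'
from h import *
avg(3);plan([441.8,286.2,146],1.447+np.pi)
E
```

```text
avg [443.1  285.54 157.35] [-3.1404e+00  8.0000e-04 -1.6995e+00] [-0.  -0.3 -1.8] std [0.12 0.3  0.3 ] 14.981808522623762 37.2333
move [-0.0001  0.0047  0.0391] [-0.0012  0.001  -0.0027] rows~ 0.28314498918789616 0.03934539261070881
```

>>> move_arm(rows="0 0.003 0.015 -0.001 0.001 -0.0025 1;0 0.003 0.028 -0.001 0.001 -0.0025 1;0 0.003 0.037 -0.001 0.001 -0.0025 1;0 0.003 0.037 -0.001 0.001 -0.0025 1;0 0.003 0.037 -0.001 0.001 -0.0025 1")

```text
clock: 37.7
eef_pos: [441.4, 285.9, 146.0]
tool_rot: [3.14, -0.001, -1.694]
force: [-1.0, -0.6, 4.7]
width: 15.0
gripper_force: 60.1
```

```bash
python3 - <<'E'
from h import *
avg(3)
E
```

```text
avg [441.4  285.93 146.  ] [ 3.1403e+00 -1.3000e-03 -1.6942e+00] [-1.1 -1.2  5.4] std [0.   0.01 0.  ] 14.720750210039485 37.8
```

>>> move_arm(rows="0 0 -0.002 0 0 0 -0.1;0 0 -0.002 0 0 0 -0.1;0 0 -0.002 0 0 0 -0.1;0 0 -0.002 0 0 0 -0.1;0 0 -0.1 0 0 0 -0.1;0 0 -0.23 0 0 0 -0.1;0 0 -0.36 0 0 0 -0.1;0 0 -0.5 0 0 0 -0.1;0.15 0.2 -0.55 0 0 0 -0.1;0.15 0.2 -0.55 0 0 0 -0.1;0.15 0.2 -0.55 0 0 0 -0.1")

```text
clock: 38.77
eef_pos: [371.6, 245.7, 311.9]
tool_rot: [3.138, -0.004, -1.694]
force: [-0.5, 0.1, -0.4]
width: 47.2
gripper_force: 0.0
```

```bash
python3 - <<'E'
from h import *
s=read_state();print(s["clock"],s["qpos"].round(2),s["eef_pos"],s["tool_rot"])
g=cam("wrist");cv2.imwrite("pics/w11.png",g["img"][:,:,::-1])
import pickle;pickle.dump(g,open("w11.pkl","wb"))
H=hsv(g);h,sa,v=[H[...,i].astype(int) for i in range(3)]
for b in blobs((sa<60)&(v>120)&(v<215),300):print(b.min(0),b.max(0),rect(onz(g,b,130)))
for b in blobs(((h<5)|(h>174))&(sa>150)&(v>60),15):print("red",b.min(0),b.max(0),onz(g,b.mean(0),122).round(1))
t=cam("top");cv2.imwrite("pics/t11.png",t["img"][:,:,::-1])
print("tin",onz(t,[158,103],150).round(),"cup",onz(t,[284,88],172).round())
E
```

```text
38.7667 [-0.57  0.26 -0.1   1.96  0.03  0.93  2.34] [371.62308364 245.66658365 311.87436671] [ 3.13773    -0.00395301 -1.6937273 ]
[399 382] [437 419] [253.317 504.837  70.598  34.257  -1.063]
[252 202] [285 275] [384.983 286.208  75.045  32.603   1.453]
[  0 194] [ 76 392] [626.97  328.684 237.321  77.752   1.225]
[ 71 145] [174 323] [502.945 269.701 174.013  80.559  -1.438]
[165 143] [234 334] [448.626 285.317 197.35   57.795   1.463]
[  0 113] [ 90 333] [597.939 252.462 221.043  64.135   1.424]
[ 0 79] [47 98] [ 5.75091e+02  1.24349e+02  4.07170e+01  1.52110e+01 -1.23000e-01]
[ 0 49] [41 69] [ 5.68262e+02  1.01934e+02  3.27720e+01  1.53080e+01 -1.23000e-01]
[292  44] [559 388] [214.641 310.609 349.472 297.854   1.459]
[0 0] [483 153] [ 3.89573e+02  1.41227e+02  3.92957e+02  1.21034e+02 -1.22000e-01]
red [ 0 55] [ 8 78] [[591.2 103.8 122. ]]
tin [[759. 264. 150.]] cup [[787. -78. 172.]]
```

View pics/w11.png

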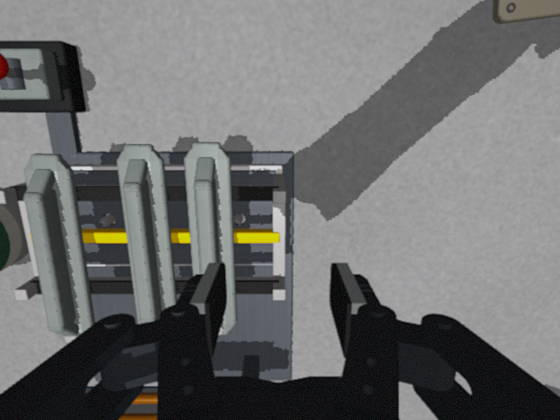

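```bash
python3 - <<'E'
from h import *
plan([553,106,300],3.0176)
E
```

```text
move [ 0.3987 -0.6434  0.0379] [-1.0000e-04 -4.0000e-04  1.0004e+00] rows~ 5.4521433078392745 12.57498337715818
```

>>> move_arm(rows="0.4 -0.643 0 0 0 1 0.5;0.4 -0.643 0 0 0 1 1;0.4 -0.643 0 0 0 1 1;0.4 -0.643 0 0 0 1 1;0.4 -0.643 0 0 0 1 1;0.4 -0.643 0 0 0 1 1;0.4 -0.643 0 0 0 1 1;0.4 -0.643 0 0 0 1 1;0.4 -0.643 0 0 0 1 1;0.4 -0.643 0 0 0 1 1;0.4 -0.643 0 0 0 1 1;0.4 -0.643 0 0 0 1 1")

```text
clock: 39.87
eef_pos: [554.4, 106.0, 309.6]
tool_rot: [-3.139, -0.002, 3.083]
force: [0.8, -0.0, -0.5]
width: 0.0
gripper_force: 0.0
```

```bash
python3 - <<'E'
from h import *
s=read_state();print(s["qpos"].round(2),s["eef_pos"],s["tool_rot"],s["width"])
plan([553,106,118],3.0176)
t=cam("top");H=hsv(t);h,sa,v=[H[...,i].astype(int) for i in range(3)]
m=((h<5)|(h>174))&(sa>150)&(v>60);m[:,280:]=0
for b in blobs(m,3):print("red",b.min(0),b.max(0),onz(t,b.mean(0),122).round(1))
g=cam("wrist");H=hsv(g);h,sa,v=[H[...,i].astype(int) for i in range(3)]
for b in blobs(((h<5)|(h>174))&(sa>150)&(v>60),15):print("red",b.min(0),b.max(0),onz(g,b.mean(0),122).round(1))
cv2.imwrite("pics/w12.png",g["img"][:,:,::-1])
E
```

```text
[-0.47  0.46  0.34  1.68 -0.17  1.04  1.44] [554.37487991 106.01501627 309.55984813] [-3.13915103e+00 -1.70206151e-03  3.08293334e+00] 0.017093251218334306
move [0.0035 0.0012 0.6385] [-0.0016 -0.001   0.0416] rows~ 4.593879678838715 0.5233693096216371
red [214 159] [222 164] [[600.9 102.4 122. ]]
red [264 230] [288 255] [[601.5 100.7 122. ]]
red [ 0 53] [ 67 215] [[ 489.2 -118.6  122. ]]
```

>>> move_arm(rows="0.004 0.005 0.12 -0.001 0 0.042 1;0.004 0.005 0.24 -0.001 0 0.042 1;0.004 0.005 0.36 -0.001 0 0.042 1;0.004 0.005 0.48 -0.001 0 0.042 1;0.004 0.005 0.57 -0.001 0 0.042 1;0.004 0.005 0.63 -0.001 0 0.042 1;0.004 0.005 0.63 -0.001 0 0.042 1;0.004 0.005 0.63 -0.001 0 0.042 1")

```text
clock: 40.63
eef_pos: [551.8, 107.1, 120.6]
tool_rot: [-3.141, -0.003, 3.025]
force: [-0.3, -0.1, 0.4]
width: 0.2
gripper_force: 0.0
```

```bash
python3 - <<'E'
from h import *
avg(3)
plan([647,91.5,117],3.0176)
g=cam("side");c=g["img"][120:270,170:370];cv2.imwrite("pics/s13.png",cv2.resize(c,None,fx=3,fy=3,interpolation=cv2.INTER_CUBIC)[:,:,::-1])
E
```

```text
avg [552.58 107.2  121.64] [-0.1002 -1.0431  0.0581] [-0.1  0.1  0.4] std [0.57 0.07 0.82] 0.11896850754587864 40.7333
move [-0.3164 -0.0158  0.0203] [0.0007 0.0008 0.004 ] rows~ 2.2839650441037156 0.051549584426975624
```

View pics/s13.png

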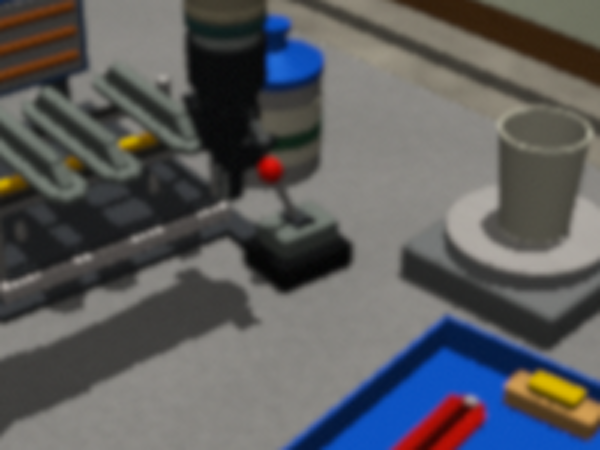

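>>> move_arm(rows="-0.04 -0.003 0.01 0 0 0.002 1;-0.08 -0.005 0.01 0 0 0.002 1;-0.12 -0.007 0.01 0 0 0.002 1;-0.16 -0.009 0.01 0 0 0.002 1;-0.2 -0.011 0.01 0 0 0.002 1;-0.23 -0.012 0.01 0 0 0.002 1;-0.26 -0.013 0.01 0 0 0.002 1;-0.28 -0.014 0.01 0 0 0.002 1;-0.3 -0.015 0.01 0 0 0.002 1;-0.3 -0.015 0.01 0 0 0.002 1")

```text
clock: 41.67
eef_pos: [642.0, 91.9, 119.1]
tool_rot: [3.141, 0.001, 3.02]
force: [0.0, 0.1, 0.4]
width: -0.0
gripper_force: 0.0
```

```bash
python3 - <<'E'
from h import *
s=read_state();print(s["force"],s["eef_pos"])
t=cam("top");g=cam("side");
for t,c0 in((t,280),(g,290)):
    H=hsv(t);h,sa,v=[H[...,i].astype(int) for i in range(3)]
    m=((h<5)|(h>174))&(sa>150)&(v>60);m[:,c0:]=0
    for b in blobs(m,3):print("red",b.min(0),b.max(0),onz(t,b.mean(0),122).round(1))
E
```

```text
[0.0232969  0.09594963 0.42706802] [642.0324446  91.9097005 119.1221027]
red [283 283] [289 294] [[ 322.4 -289.9  122. ]]
red [277 168] [280 173] [[669.9  88.9 122. ]]
```

>>> move_arm(rows="-0.01 0 0 0 0 0 1;-0.02 0 0 0 0 0 1;-0.03 0 0 0 0 0 1;-0.03 0 0 0 0 0 1")

```text
clock: 42.1
eef_pos: [648.1, 91.3, 118.1]
tool_rot: [3.142, -0.006, 3.02]
force: [-4.9, 0.2, 2.8]
width: -0.0
gripper_force: 2.7
```

```bash
python3 - <<'E'
from h import *
s=read_state();print(s["force"],s["eef_pos"])
g=cam("side");c=g["img"][120:270,170:370];cv2.imwrite("pics/s14.png",cv2.resize(c,None,fx=3,fy=3,interpolation=cv2.INTER_CUBIC)[:,:,::-1])
E
```

```text
[-4.87291145  0.18289124  2.7904372 ] [648.11155287  91.31036922 118.06092584]
```

View pics/s14.png

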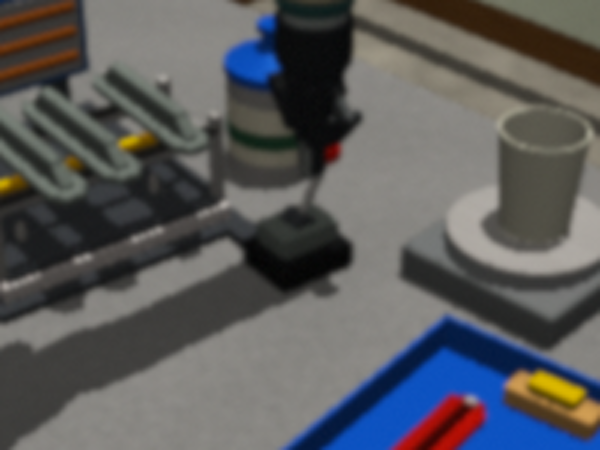

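>>> move_arm(rows="-0.008 0 0 0 0 0 1;-0.008 0 0 0 0 0 1")

```text
clock: 42.32
eef_pos: [648.4, 91.3, 118.0]
tool_rot: [-3.142, -0.01, 3.02]
force: [-10.4, 0.4, 6.6]
width: -0.3
gripper_force: 5.6
```

>>> move_arm(rows="0.03 0 0 0 0 0 1;0.08 0 0 0 0 0 1;0.12 0 0 0 0 0 1;0.12 0 0 0 0 0 1;0.12 0 -0.12 0 0 0 1;0.12 0 -0.25 0 0 0 1;0.12 0 -0.4 0 0 0 1;0.12 0 -0.55 0 0 0 1;0.12 0 -0.65 0 0 0 1;0.12 -0.5 -0.65 0 0 0 1;0.12 -0.5 -0.65 0 0 0 1;0.12 -0.5 -0.65 0 0 0 1")

```text
clock: 43.32
eef_pos: [602.9, -30.3, 315.0]
tool_rot: [-3.141, 0.003, 3.022]
force: [-0.0, -1.4, -0.6]
width: -0.1
gripper_force: 0.0
```

```bash
python3 - <<'E'
from h import *
s=read_state();print(s["clock"],s["force"],s["eef_pos"])
C=np.array([504,278.5]);th=-.124
for n in("top","side"):
    g=cam(n);H=hsv(g);h,sa,v=[H[...,i].astype(int) for i in range(3)]
    m=((h<5)|(h>174))&(sa>150)&(v>60)
    for b in blobs(m,3):print(n,"red",b.min(0),b.max(0),onz(g,b.mean(0),122).round(1))
    P=[[*(C+x*np.array([np.cos(th),np.sin(th)])-165*np.array([-np.sin(th),np.cos(th)])),52+80*np.cos(.5)] for x in(150-38.4,150+38.4)]
    print("expected off/on px",proj(g,P).round(1).tolist())
    cv2.imwrite(f"pics/{n}15.png",g["img"][:,:,::-1])
E
```

```text
43.3167 [-0.02968488 -1.35519981 -0.63313181] [602.92385124 -30.27141144 315.00712696]
top red [317 176] [340 241] [[ 469.  -190.6  122. ]]
expected off/on px [[218.9, 163.4], [222.6, 136.5]]
side red [283 253] [330 295] [[ 388.4 -286.3  122. ]]
side red [275 166] [282 173] [[674.2  92.8 122. ]]
expected off/on px [[257.4, 177.7], [278.1, 170.1]]
```

View pics/side15.png

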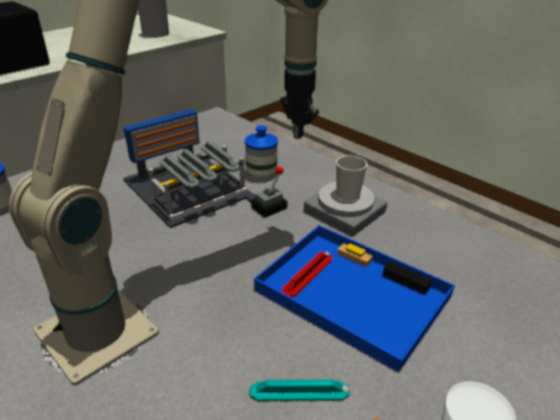

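```bash
python3 -c "
from cell import *
print(finish_job())"
```

```text
the job is handed in; nothing more can be done
None
```

I handed the job in at about 43 s of the 210 s allowed; the hand-in call gave no verdict. The carrier sits flush on the pins, and all three grey handles (only three were there) lie square across the rails. The lamp switch was then pushed to its on stop, and the red handle, sanding blocks, tin, cup and turquoise look-alike were left untouched.

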